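Check the balance and weigh out grinding balls

ROBOT

A 6-joint arm with a two-finger parallel gripper is mounted at the origin on the work surface. World frame = base frame: x ahead of the robot, y to its left, z up, the work surface at z = 0. Lengths are in m, angles in rad, forces in N, time in s.
With the tool pointing down it reaches from about 0.3 to 0.875 m from the base axis. Payload 6.4 kg.
Tool frame: the origin (TCP) lies midway between the tips of the shut fingers; the grasp point (between the pads) lies 19 mm behind it; z points along the fingers, y is the line along which they close (so a half turn about z gives the same grasp; the last joint's range is limited). The gripper opens to 85 mm and grips with 20 to 120 N. Pads are 22 mm wide; open, the fingers measure 114 mm over their backs; the gripper's body (76 mm by 85 mm) begins 54 mm behind the grasp point. The pads swing forward as they close: fully open they stand 13 mm farther back than shut.
Start: joints at [0.956, 0.181, 1.607, -0, 1.354, -0.206], TCP at [0.229, 0.528, 0.196] pointing down, gripper open.
Joint ranges: [-2.99, 2.99], [-0.89, 2.07], [0.3, 2.58], [-1.14, 4.28], [0, 2.63], [-3.12, 3.12]. Speed limits (rad/s): [2.57, 2.57, 3.01, 3.14, 3.14, 3.14].

INTERFACE

Orientations are given as a unit quaternion [w, x, y, z].
In Python, from bench import ctrl, vision, workorder gives the robot as it stands. The module is installed in compiled form; this text tells all that it offers.
- The arm moves only by the tool servo_tool, never from a script. Its argument "steps" is a list of rows, each an object of numbers: "dx", "dy", "dz": the shift along the world's x, y, z as a fraction of full scale; "wx", "wy", "wz": the turn, a rotation vector about the world's x, y, z as a fraction of full scale. A call has exactly 5 rows; each row is the pose to reach, as a shift and turn from the pose commanded when the call began, turning the shorter way round; what a row does not reach only later rows make up. Full scale, the value 1, is 100 mm for a shift and pi rad for a turn. A row lasts 1/12 s, in which the tool goes at most 41.7 mm and 7.16 degrees, less where a joint would pass 70% of its speed; a pose out of reach is approached as far as the arm can. A call with a number of a shift or a turn outside -1 to 1 is refused whole. A call with a gripper value outside its range is refused whole. "jaw" is the opening, from 0 (shut) to 1 (fully open), set as the call begins (left out, the last holds). The fingers move at their own pace and stop on an object; the grip force is fixed at half the most. Time passes only in rows, so rows that repeat a pose let the fingers close, or fill a call up. It gives the time, the measured TCP pose, the force, the opening and the grip force at its end, in the units of the state.
- ctrl.get_obs(): the state, without advancing time (a new reading comes with each control period).
- vision.camera(name): name is "side" or "top"; returns a dict with "frame" (480x640x3 uint8, red, green, blue), "vfov" (degrees; the focal length in pixels is half the picture's height over the tangent of half this angle, whatever the lens; pixels are square), "cx", "cy" (the principal point, pixels), "camera_from_world" (4x4, takes a point from world to camera coordinates). Camera axes: x right, y up, looking along -z (the intrinsics and any distortion apply to the point x, -y, -z); pixel columns grow to the right and rows downward; lengths in m; the calibration is good to about 2 mm. A picture is of the moment at which its call begins. There is no depth.
- workorder.hand_in(): hands the job in; it is judged then, once.
The state is a dict: "time_s": time; "q": joint angles; "dq": joint speeds; "joint_efforts": joint torques, N m; "eef_pos": TCP position; "eef_rot": TCP orientation; "wrist_force": force on the tool from outside, world axes, zero at the start; "torque": the same for the moment, N m; "opening": opening from 0.0 (shut) to 1.0 (fully open); "grasp_force": force on a finger pad.
Only numpy, scipy, OpenCV 4.12 (cv2) and the standard library are available. Lean on these libraries where they do the work, as an engineer would, in place of code of your own. Each camera call takes 0.05 s, during which the arm holds its last target. There are 200 camera calls.

TASK

Check the balance with every check weight in the box, smallest first: stand each upright and alone in the middle of the pan, let go for two seconds, and return it upright to the box. Then stand the empty steel beaker in the middle of the pan, let go for two seconds, pour all eight balls from the plastic cup into it there, and with the full beaker still in the middle let the pan settle untouched for two seconds. Finally stand the full beaker in the aluminium tray and the empty cup upright on the bench, leaving the pan clear; never knock the pan down to its stop, tip a weight over or disturb the bottle, rack and flask.

Things in the scene. Friction and masses are not known exactly. Their poses are not given: they have to be found in the camera images.
- pan_top (a point): centre of the upper face of the balance's round steel pan (170 mm across, 4 mm thick, flat), 92 mm above the bench when empty. The balance under it is a white box 300 x 200 x 66 mm; its frame's x runs along the balance away from the display, and the pan is centred 55 mm from the balance's middle on that side. The grey display bar at the other end is up to 83 mm high
- pan (a joint): how far the sprung pan is pressed down, m: 0 empty, about 0.8 mm per newton (1200 N/m, damped), stop at 12 mm
- weight_box: fixed wooden check-weight box, 210 (x) x 120 (y) x 18 mm, walls 5 mm, inner floor 5 mm up; two low cross walls (16 mm high) divide it into three bays, each about 63 (x) x 110 (y) mm, centred at x = -68, 0 and 68 mm (within 2 mm). Origin: centre of the underside
- tray: fixed shallow aluminium carrying tray, 200 (x) x 130 (y) x 18 mm, walls 4 mm, inner floor 4 mm up. Origin: centre of the underside
- weight_s: smallest check weight (100 g): steel cylinder 22 mm across and 28 mm high, with a 15 mm knob on a neck above it, 43 mm high in all. Origin: centre of the underside, z up. Not there in some starts
- weight_m: middle check weight (200 g): steel cylinder 26 mm across and 40 mm high, 18 mm knob, 58 mm high in all. Origin: centre of the underside, z up. Not there in some starts
- weight_l: largest check weight (500 g): steel cylinder 38 mm across and 50 mm high, 24 mm knob, 72 mm high in all. Origin: centre of the underside, z up. Not there in some starts
- beaker: straight steel beaker, 66 mm across, 90 mm high, wall 3 mm, floor 4 mm thick, empty at the start, about 0.18 kg. Origin: centre of the underside, z up
- cup: tapered plastic cup, 56 mm across at the foot and 66 mm at the rim, 80 mm high, wall 3 mm, floor 5 mm thick, about 0.08 kg, with the balls in it. Origin: centre of the underside, z up
- ball0_center (a point): centre of a white ceramic grinding ball, 20 mm across, 25 g, in the cup at the start
- ball1_center (a point): centre of a white ceramic grinding ball, 20 mm across, 25 g, in the cup at the start
- ball2_center (a point): centre of a white ceramic grinding ball, 20 mm across, 25 g, in the cup at the start
- ball3_center (a point): centre of a white ceramic grinding ball, 20 mm across, 25 g, in the cup at the start
- ball4_center (a point): centre of a white ceramic grinding ball, 20 mm across, 25 g, in the cup at the start
- ball5_center (a point): centre of a white ceramic grinding ball, 20 mm across, 25 g, in the cup at the start
- ball6_center (a point): centre of a white ceramic grinding ball, 20 mm across, 25 g, in the cup at the start
- ball7_center (a point): centre of a white ceramic grinding ball, 20 mm across, 25 g, in the cup at the start
- bottle: bystander: glass reagent bottle with screw cap, 72 mm across, 146 mm high. Origin: centre of the underside
- rack: bystander: orange plastic tube rack, 70 (x) x 200 (y) x 60 mm, two capped tubes reach 86 mm. Origin: centre of the underside
- flask: bystander: conical glass flask, 84 mm across at the foot, 122 mm high. Origin: centre of the underside

How it is judged:
On the way, in this order (a step that is already met when the one before it is completed fails the run):
1. the smallest check weight (if there is one) stands upright and alone within 12 mm of the middle of the pan, let go and still for 1 s (horizontal distance between weight_s and pan_top below 0.012 m and z of weight_s in the frame of pan_top between -0.005 and 0.005 m and angle between weight_s's own z axis and vertical below 0.1 rad and linear speed of weight_s below 0.02 m/s and contact force between the fingers and weight_s below 0.1 N and horizontal distance between weight_s and weight_m above 0.11 m and horizontal distance between weight_s and weight_l above 0.11 m and horizontal distance between weight_s and beaker above 0.11 m and horizontal distance between weight_s and cup above 0.11 m), for 1 s.
2. the middle check weight (if there is one) stands upright and alone within 12 mm of the middle of the pan, let go and still for 1 s (horizontal distance between weight_m and pan_top below 0.012 m and z of weight_m in the frame of pan_top between -0.005 and 0.005 m and angle between weight_m's own z axis and vertical below 0.1 rad and linear speed of weight_m below 0.02 m/s and contact force between the fingers and weight_m below 0.1 N and horizontal distance between weight_m and weight_s above 0.11 m and horizontal distance between weight_m and weight_l above 0.11 m and horizontal distance between weight_m and beaker above 0.11 m and horizontal distance between weight_m and cup above 0.11 m), for 1 s.
3. the largest check weight (if there is one) stands upright and alone within 12 mm of the middle of the pan, let go and still for 1 s (horizontal distance between weight_l and pan_top below 0.012 m and z of weight_l in the frame of pan_top between -0.005 and 0.005 m and angle between weight_l's own z axis and vertical below 0.1 rad and linear speed of weight_l below 0.02 m/s and contact force between the fingers and weight_l below 0.1 N and horizontal distance between weight_l and weight_s above 0.11 m and horizontal distance between weight_l and weight_m above 0.11 m and horizontal distance between weight_l and beaker above 0.11 m and horizontal distance between weight_l and cup above 0.11 m), for 1 s.
4. all check weights are back upright in their box, and the empty beaker stands alone within 12 mm of the middle of the pan, let go and still for 1 s (horizontal distance between beaker and pan_top below 0.012 m and z of beaker in the frame of pan_top between -0.005 and 0.005 m and angle between each of beaker, weight_s, weight_m, weight_l's own z axis and vertical below 0.1 rad and linear speed of beaker below 0.02 m/s and contact force between the fingers and beaker below 0.1 N and horizontal distance between each of weight_s, weight_m, weight_l, cup and pan_top above 0.1 m and x of weight_s in the frame of weight_box between -0.097 and 0.097 m and y of weight_s in the frame of weight_box between -0.052 and 0.052 m and z of weight_s in the frame of weight_box between 0 and 0.011 m and x of weight_m in the frame of weight_box between -0.097 and 0.097 m and y of weight_m in the frame of weight_box between -0.052 and 0.052 m and z of weight_m in the frame of weight_box between 0 and 0.011 m and x of weight_l in the frame of weight_box between -0.097 and 0.097 m and y of weight_l in the frame of weight_box between -0.052 and 0.052 m and z of weight_l in the frame of weight_box between 0 and 0.011 m and horizontal distance between each of ball0_center, ball1_center, ball2_center, ball3_center, ball4_center, ball5_center, ball6_center, ball7_center and beaker above 0.1 m), for 1 s.
5. all the balls are in the beaker, which stands within 12 mm of the middle of the pan, let go, with nothing but its balls touching it, and still for 1 s (horizontal distance between beaker and pan_top below 0.012 m and z of beaker in the frame of pan_top between -0.005 and 0.005 m and angle between beaker's own z axis and vertical below 0.1 rad and linear speed of beaker below 0.02 m/s and contact force between each of the fingers, cup and beaker below 0.1 N and horizontal distance between each of ball0_center, ball1_center, ball2_center, ball3_center, ball4_center, ball5_center, ball6_center, ball7_center and beaker below 0.034 m and z of ball0_center in the frame of beaker between 0 and 0.088 m and z of ball1_center in the frame of beaker between 0 and 0.088 m and z of ball2_center in the frame of beaker between 0 and 0.088 m and z of ball3_center in the frame of beaker between 0 and 0.088 m and z of ball4_center in the frame of beaker between 0 and 0.088 m and z of ball5_center in the frame of beaker between 0 and 0.088 m and z of ball6_center in the frame of beaker between 0 and 0.088 m and z of ball7_center in the frame of beaker between 0 and 0.088 m), for 1 s.
At the end, for the whole second after the job is handed in: Every check weight present stands upright in the weight box, the beaker stands upright on the floor of the tray with all the balls inside it, the cup stands upright on the bench itself, the pan is empty and up (within 1 mm), and everything is released and still (x of weight_s in the frame of weight_box between -0.097 and 0.097 m and y of weight_s in the frame of weight_box between -0.052 and 0.052 m and z of weight_s in the frame of weight_box between 0 and 0.011 m and angle between each of weight_s, weight_m, weight_l, beaker, cup's own z axis and vertical below 0.1 rad and x of weight_m in the frame of weight_box between -0.097 and 0.097 m and y of weight_m in the frame of weight_box between -0.052 and 0.052 m and z of weight_m in the frame of weight_box between 0 and 0.011 m and x of weight_l in the frame of weight_box between -0.097 and 0.097 m and y of weight_l in the frame of weight_box between -0.052 and 0.052 m and z of weight_l in the frame of weight_box between 0 and 0.011 m and x of beaker in the frame of tray between -0.07 and 0.07 m and y of beaker in the frame of tray between -0.035 and 0.035 m and z of beaker in the frame of tray between 0 and 0.01 m and horizontal distance between each of ball0_center, ball1_center, ball2_center, ball3_center, ball4_center, ball5_center, ball6_center, ball7_center and beaker below 0.034 m and z of ball0_center in the frame of beaker between 0 and 0.088 m and z of ball1_center in the frame of beaker between 0 and 0.088 m and z of ball2_center in the frame of beaker between 0 and 0.088 m and z of ball3_center in the frame of beaker between 0 and 0.088 m and z of ball4_center in the frame of beaker between 0 and 0.088 m and z of ball5_center in the frame of beaker between 0 and 0.088 m and z of ball6_center in the frame of beaker between 0 and 0.088 m and z of ball7_center in the frame of beaker between 0 and 0.088 m and linear speed of each of beaker, cup below 0.02 m/s and height (world z) of cup between -0.004 and 0.003 m and value of joint pan below 0.001 m); the robot touches nothing.
It fails at once if the pan is knocked or pressed down to its stop (beyond 11 mm) (value of joint pan above 0.011 m).
It fails at once if a check weight is tipped over (angle between any of weight_s, weight_m, weight_l's own z axis and vertical above 0.8 rad).
It fails at once if the bottle, rack or flask is moved by more than 20 mm (distance of any of bottle, rack, flask from where it was at the start of the episode above 0.02 m).
Of weight_s, weight_m, weight_l only 1 to 3 are there at a start; the rules pass over those that are not, and their reading is None.
At some moment in a run one of beaker, cup may be knocked a few centimetres aside while the robot is not near it.
It also fails if it takes over 210 s, if anything falls off the work surface, if the arm or the gripper's body presses on something with over 40 N, if the wrist force passes 120 N, or if a joint passes its speed limit or range.

## Working session

There is one attempt and no reset: what is moved stays moved. The work goes in short steps, Python scripts to look and compute and a tool call to move; the robot and the scene stay as the last step left them, time stands still between calls to the robot, and variables do not carry over. Pictures are saved under pics/ and viewed, at most 14 in all, crops included, and the job is handed in when it is done.

Besides the shell and the picture viewer there is one more tool, called after "Emit:" as name(argument=value, ...) on one line, values as JSON. servo_tool: Moves the arm, as the interface text tells. Its arguments: {"type":"object","properties":{"steps":{"type":"array","items":{"type":"object","properties":{"dx":{"type":"number"},"dy":{"type":"number"},"dz":{"type":"number"},"wx":{"type":"number"},"wy":{"type":"number"},"wz":{"type":"number"}}}},"jaw":{"type":"number"}},"required":["steps"]}

```bash
mkdir -p pics
cat > h.py <<'E'
import numpy as np, cv2
from bench import ctrl, vision, workorder
def cam(n,save=None):
    c=vision.camera(n)
    if save: cv2.imwrite('pics/'+save,c['frame'][:,:,::-1])
    return c
def ray(c,u,v,z):
    f=240/np.tan(np.radians(c['vfov'])/2)
    T=np.array(c['camera_from_world']);R=T[:3,:3];o=-R.T@T[:3,3]
    d=R.T@np.array([(u-c['cx'])/f,-(v-c['cy'])/f,-1.])
    return o+d*(z-o[2])/d[2]
def proj(c,p):
    f=240/np.tan(np.radians(c['vfov'])/2)
    T=np.array(c['camera_from_world']);q=T[:3,:3]@np.array(p)+T[:3,3]
    return np.array([c['cx']+f*q[0]/-q[2],c['cy']-f*q[1]/-q[2]])
E
python3 - <<'E'
from h import *
for n in('top','side'):
    c=cam(n,n+'0.png'); print(n,{k:v for k,v in c.items() if k!='frame'})
    np.save(n+'0.npy',c,allow_pickle=True)
print(ctrl.get_obs())
E
```

```text
top {'vfov': 43.973896474084555, 'cx': 300.5310573563867, 'cy': 230.86567960603196, 'camera_from_world': array([[-0.00830932, -0.99975469, -0.02053066,  0.01653649],
       [ 0.98369367, -0.01186118,  0.17946053, -0.59734106],
       [-0.17966003, -0.01870469,  0.98355092, -1.35214168],
       [ 0.        ,  0.        ,  0.        ,  1.        ]])}
side {'vfov': 52.630782772443816, 'cx': 317.72654883571334, 'cy': 243.0966220180004, 'camera_from_world': array([[-0.99570475, -0.09225706,  0.00778979,  0.57371235],
       [ 0.06723805, -0.66270463,  0.74585629, -0.11499024],
       [-0.06364817,  0.74317643,  0.66606134, -1.29204183],
       [ 0.        ,  0.        ,  0.        ,  1.        ]])}
{'time_s': 0.1, 'q': array([ 9.55682890e-01,  1.81474946e-01,  1.60790599e+00, -9.06170009e-07,
        1.35379039e+00, -2.06307995e-01]), 'dq': array([-0.00121103, -0.00209915, -0.0031422 ,  0.00098261, -0.00040021,
       -0.00051735]), 'joint_efforts': array([ 7.38344388e-04, -4.45875978e+01, -3.52242351e+01, -1.95103066e-04,
        4.16980824e-03, -4.04199426e-06]), 'eef_pos': array([0.22823637, 0.52716669, 0.19567065]), 'eef_rot': array([-3.14745401e-04,  2.02982192e-01,  9.79182111e-01, -7.23869034e-04]), 'wrist_force': array([-0.64240372, -0.53535275,  0.46763501]), 'torque': array([-0.02448954,  0.05315389,  0.0136094 ]), 'grasp_force': 0.0, 'opening': 0.9988792980991271}
```

View pics/top0.png

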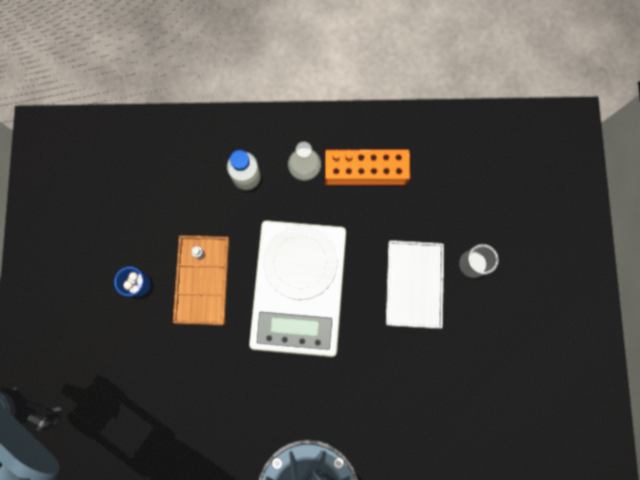

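View pics/side0.png

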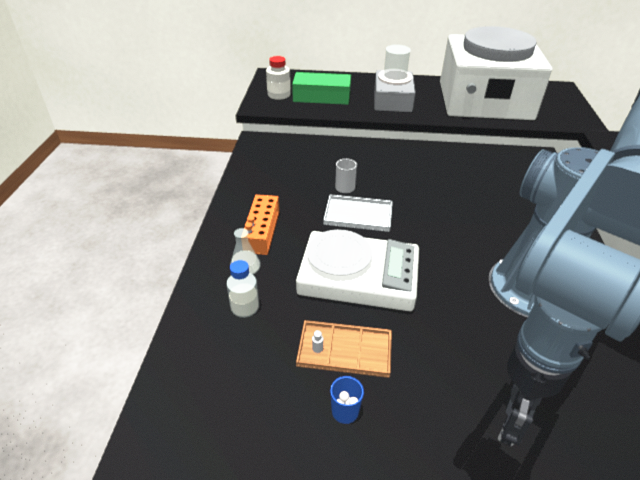

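The top view shows the cup (131,283), the box with one weight at (197,252), the pan (301,265), the tray (415,284) and the beaker (480,260). The bottle, flask and rack are at the far side. Next I'll measure these.

Run:
```python
from h import *
t=np.load('top0.npy',allow_pickle=True).item(); s=np.load('side0.npy',allow_pickle=True).item()
a=t['frame'][220:360,110:350];b=s['frame'][300:430,290:400]
A=cv2.resize(a,None,fx=2.9,fy=2.9,interpolation=cv2.INTER_CUBIC)[:,:]
A=cv2.resize(t['frame'][225:305,110:350],(720,240),interpolation=cv2.INTER_CUBIC)
B=cv2.resize(s['frame'][320:430,290:400],(340,340),interpolation=cv2.INTER_CUBIC)
C=cv2.resize(t['frame'][230:290,450:510],(340,340),interpolation=cv2.INTER_CUBIC)
I=np.zeros((590,720,3),np.uint8);I[:240]=A;I[245:585,:340]=B;I[245:585,360:700]=C
cv2.imwrite('pics/crop1.png',I[:,:,::-1])
h=cv2.cvtColor(t['frame'],cv2.COLOR_RGB2HSV)
def blobs(m,name,zs,c,mn=60):
    cs,_=cv2.findContours(m.astype(np.uint8),cv2.RETR_EXTERNAL,cv2.CHAIN_APPROX_NONE)
    for k in cs:
        if cv2.contourArea(k)<mn: continue
        (u,v),(w,hh),an=cv2.minAreaRect(k)
        P=[ray(c,x,y,zs)[:2].round(4).tolist() for x,y in cv2.boxPoints(((u,v),(w,hh),an))]
        print(name,round(u,1),round(v,1),round(w,1),round(hh,1),round(an,1),'ctr',ray(c,u,v,zs)[:2].round(4),P)
H,S,V=h[...,0],h[...,1],h[...,2]
blobs((H>5)&(H<25)&(S>80)&(V>80),'orange/box top',.018,t)
blobs((H>100)&(H<130)&(S>150)&(V>60),'blue cup z=.08',.08,t,40)
g=(S<40)&(V>120); g[:200]=0;g[360:]=0
blobs(g,'white',.066,t,40)
hs=cv2.cvtColor(s['frame'],cv2.COLOR_RGB2HSV);H,S,V=hs[...,0],hs[...,1],hs[...,2]
m=(H>5)&(H<25)&(S>80)&(V>80);m[:300]=0
blobs(m,'side box',.018,s)
m=(H>100)&(H<130)&(S>150)&(V>50);m[:360]=0
blobs(m,'side cup',.08,s)
```

```text
orange/box top 200.4 279.7 52.5 90.2 2.9 ctr [0.4877 0.2525] [[0.3847, 0.3181], [0.6015, 0.3136], [0.5934, 0.1853], [0.3773, 0.1933]]
orange/box top 367.0 167.0 36.0 86.0 90.0 ctr [ 0.7625 -0.1544] [[0.8105, -0.049], [0.8073, -0.2622], [0.7152, -0.2584], [0.7181, -0.0476]]
blue cup z=.08 131.5 281.0 30.0 35.0 90.0 ctr [0.4802 0.3998] [[0.5154, 0.442], [0.5145, 0.3606], [0.4454, 0.358], [0.4462, 0.4386]]
blue cup z=.08 239.0 159.0 19.6 17.1 71.6 ctr [0.7684 0.155 ] [[0.7851, 0.1819], [0.798, 0.1433], [0.7517, 0.1281], [0.7389, 0.1665]]
white 132.9 282.3 15.4 19.6 32.0 ctr [0.4787 0.4007] [[0.4691, 0.4276], [0.5076, 0.405], [0.4883, 0.3737], [0.45, 0.3964]]
white 197.0 251.5 10.6 9.2 45.0 ctr [0.5492 0.2529] [[0.5505, 0.2694], [0.5658, 0.2545], [0.5478, 0.2364], [0.5327, 0.2513]]
white 482.5 258.5 29.0 29.0 90.0 ctr [ 0.5253 -0.4099] [[0.5596, -0.3786], [0.5588, -0.4455], [0.4914, -0.4409], [0.4921, -0.3746]]
white 414.9 283.7 56.7 86.2 1.7 ctr [ 0.4687 -0.2517] [[0.3733, -0.1806], [0.5718, -0.1932], [0.5663, -0.3245], [0.3685, -0.3086]]
white 297.9 287.8 88.3 130.6 5.1 ctr [0.462  0.0175] [[0.3247, 0.1314], [0.6253, 0.1063], [0.604, -0.1003], [0.3058, -0.0675]]
side box 345.0 347.7 95.4 48.6 6.9 ctr [0.4891 0.26  ] [[0.5979, 0.3205], [0.6013, 0.1826], [0.3723, 0.1949], [0.3885, 0.3293]]
side cup 346.5 399.5 47.0 33.0 90.0 ctr [0.4805 0.4279] [[0.5166, 0.3783], [0.4495, 0.3717], [0.4472, 0.4738], [0.5091, 0.4798]]
```

View pics/crop1.png

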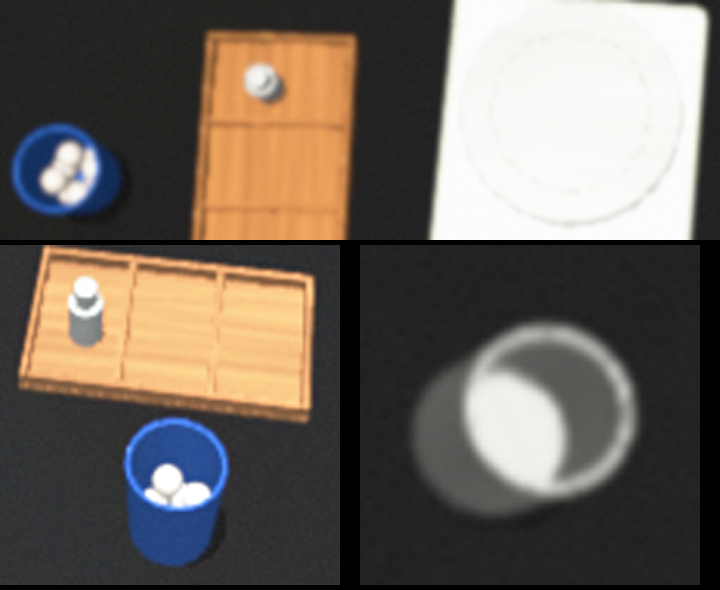

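Run:
```python
from h import *
t=np.load('top0.npy',allow_pickle=True).item(); s=np.load('side0.npy',allow_pickle=True).item()
print('cup',ray(t,128.7,281.3,.08),'side',ray(s,290+176/3.09,320+(470-245)/3.09,.08))
print('beaker',ray(t,483.5,259.1,.09))
for z in(.048-.0075,.063-.009):print('knob',z,ray(t,196.7,251.7,z),ray(s,290+86/3.09,320+(290-245)/3.09,z))
print('pan ctr',ray(t,300.3,262.3,.092))
for p in ('s',.005,.048),('m',.005,.063),('l',.005,.077):
    x,y=ray(s,317.8,347.5,.005)[:2];print(p[0],[proj(s,(x,y,z)).round(1) for z in p[1:]])
# pan by local contrast
def edges(c,roi,lo,hi):
    x0,x1,y0,y1=roi; g=cv2.cvtColor(c['frame'],cv2.COLOR_RGB2GRAY)[y0:y1,x0:x1]
    k=cv2.createCLAHE(8,(2,2)).apply(g); return cv2.resize(k,None,fx=5,fy=5,interpolation=cv2.INTER_CUBIC)
a=edges(t,(255,350,218,308),0,0);b=edges(s,(295,385,225,285),0,0)
I=np.zeros((600,800),np.uint8);a=cv2.resize(a,(400,379));b=cv2.resize(b,(390,260));I[:379,:400]=a;I[:260,405:795]=b
c=cv2.resize(s['frame'][150:240,310:400],(325,325),interpolation=cv2.INTER_CUBIC)
I[270:595,410:735]=c[...,0]
cv2.imwrite('pics/pan.png',I)
```

```text
cup [0.47961783 0.40624292 0.08      ] side [0.48031423 0.41322299 0.08      ]
beaker [ 0.52076988 -0.40516757  0.09      ]
knob 0.0405 [0.55250383 0.25859416 0.0405    ] [0.55346415 0.24603847 0.0405    ]
knob 0.054 [0.5504967  0.25594199 0.054     ] [0.55261464 0.25638617 0.054     ]
pan ctr [0.51775209 0.01087483 0.092     ]
s [array([317.8, 347.5]), array([317.9, 336.1])]
m [array([317.8, 347.5]), array([318., 332.])]
l [array([317.8, 347.5]), array([318.1, 328.1])]
```

View pics/pan.png

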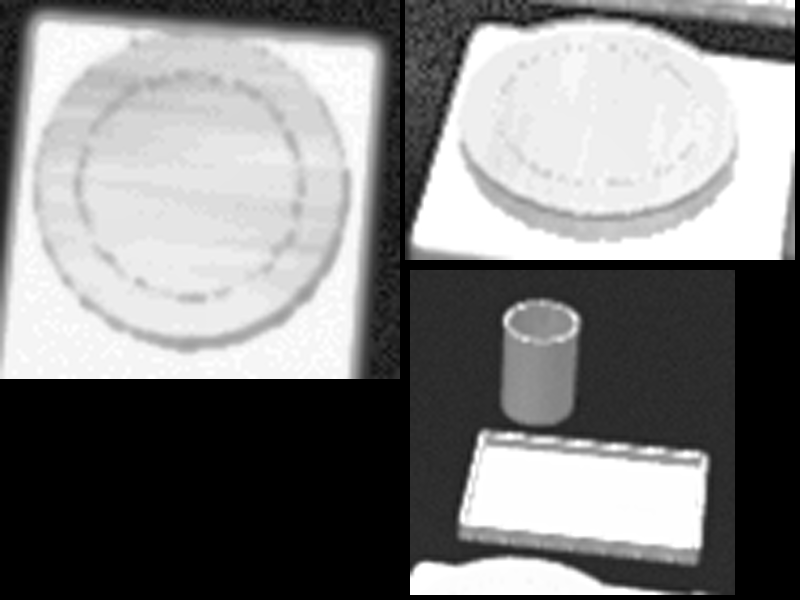

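The top-view scale and the two-view agreement at knob height 54 mm say that only weight_m is present, at about (0.551, 0.256). The pan is at (0.518, 0.011), the cup at (0.48, 0.406) and the beaker at (0.521, -0.405). I'll move above the weight now.

Emit:
servo_tool(steps=[{"dx": 0.2, "dy": -0.17, "wz": 0.03}, {"dx": 0.4, "dy": -0.34, "wz": 0.06}, {"dx": 0.6, "dy": -0.51, "wz": 0.1}, {"dx": 0.81, "dy": -0.68, "wz": 0.13}, {"dx": 0.81, "dy": -0.68, "wz": 0.13}], jaw=0.7)

```text
$.steps[0]: bad value
```

Emit:
servo_tool(steps=[{"dx": 0.2, "dy": -0.17}, {"dx": 0.4, "dy": -0.34}, {"dx": 0.6, "dy": -0.51}, {"dx": 0.81, "dy": -0.68}, {"dx": 0.81, "dy": -0.68}])

```text
$.steps[0]: bad value
```

Emit:
servo_tool(steps=[{"dx": 0.2, "dy": -0.17}, {"dx": 0.4, "dy": -0.34}, {"dx": 0.6, "dy": -0.51}, {"dx": 0.81, "dy": -0.68}, {"dx": 0.81, "dy": -0.68}])

```text
$.steps[0]: bad value
```

Emit:
servo_tool(steps=[{"dx": 0.2, "dy": -0.17}, {"dx": 0.4, "dy": -0.34}, {"dx": 0.6, "dy": -0.51}, {"dx": 0.8, "dy": -0.67}, {"dx": 0.8, "dy": -0.67}])

```text
$.steps[0]: bad value
```

Emit:
servo_tool(steps=[{"dx": 0.2, "dy": -0.17, "dz": 0, "wx": 0, "wy": 0, "wz": 0.03}, {"dx": 0.4, "dy": -0.34, "dz": 0, "wx": 0, "wy": 0, "wz": 0.06}, {"dx": 0.6, "dy": -0.51, "dz": 0, "wx": 0, "wy": 0, "wz": 0.1}, {"dx": 0.81, "dy": -0.68, "dz": 0, "wx": 0, "wy": 0, "wz": 0.13}, {"dx": 0.81, "dy": -0.68, "dz": 0, "wx": 0, "wy": 0, "wz": 0.13}], jaw=0.7)

```text
time_s: 0.52
eef_pos: [0.3125, 0.457, 0.196]
eef_rot: [0.0, -0.001, 1.0, -0.001]
wrist_force: [-0.4, 0.8, -0.7]
opening: 0.696
grasp_force: 0.0
```

Emit:
servo_tool(steps=[{"dx": 0.3, "dy": -0.25, "dz": 0, "wx": 0, "wy": 0, "wz": 0}, {"dx": 0.6, "dy": -0.5, "dz": 0, "wx": 0, "wy": 0, "wz": 0}, {"dx": 0.8, "dy": -0.67, "dz": 0, "wx": 0, "wy": 0, "wz": 0}, {"dx": 0.8, "dy": -0.67, "dz": 0, "wx": 0, "wy": 0, "wz": 0}, {"dx": 0.8, "dy": -0.67, "dz": 0, "wx": 0, "wy": 0, "wz": 0}])

```text
time_s: 0.93
eef_pos: [0.3901, 0.3919, 0.1961]
eef_rot: [-0.0, 0.002, 1.0, -0.0]
wrist_force: [1.0, 1.1, -0.1]
opening: 0.695
grasp_force: 0.0
```

Emit:
servo_tool(steps=[{"dx": 0.3, "dy": -0.25, "dz": 0, "wx": 0, "wy": 0, "wz": 0}, {"dx": 0.6, "dy": -0.5, "dz": 0, "wx": 0, "wy": 0, "wz": 0}, {"dx": 0.8, "dy": -0.67, "dz": 0, "wx": 0, "wy": 0, "wz": 0}, {"dx": 0.8, "dy": -0.67, "dz": 0, "wx": 0, "wy": 0, "wz": 0}, {"dx": 0.8, "dy": -0.67, "dz": 0, "wx": 0, "wy": 0, "wz": 0}])

```text
time_s: 1.35
eef_pos: [0.4693, 0.3258, 0.1961]
eef_rot: [-0.001, 0.001, 1.0, 0.0]
wrist_force: [0.1, 0.6, 0.4]
opening: 0.7
grasp_force: 0.0
```

Emit:
servo_tool(steps=[{"dx": 0.3, "dy": -0.25, "dz": 0, "wx": 0, "wy": 0, "wz": 0}, {"dx": 0.6, "dy": -0.5, "dz": 0, "wx": 0, "wy": 0, "wz": 0}, {"dx": 0.8, "dy": -0.67, "dz": -0.3, "wx": 0, "wy": 0, "wz": 0}, {"dx": 0.8, "dy": -0.67, "dz": -0.6, "wx": 0, "wy": 0, "wz": 0}, {"dx": 0.8, "dy": -0.67, "dz": -0.8, "wx": 0, "wy": 0, "wz": 0}])

```text
time_s: 1.77
eef_pos: [0.5481, 0.2591, 0.1138]
eef_rot: [-0.001, 0.001, 1.0, -0.0]
wrist_force: [-0.2, 0.5, -0.5]
opening: 0.703
grasp_force: 0.0
```

Run:
```python
from h import *
t=cam('top');s=cam('side')
A=cv2.resize(t['frame'][200:320,150:270],(400,400),interpolation=cv2.INTER_CUBIC)
B=cv2.resize(s['frame'][290:410,260:380],(400,400),interpolation=cv2.INTER_CUBIC)
cv2.imwrite('pics/w1.png',np.hstack([A,B])[:,:,::-1]);o=ctrl.get_obs();print(o['eef_pos'],o['q'])
```

```text
[0.54500182 0.25931835 0.11182093] [ 2.47262840e-01  3.34902267e-01  1.59696770e+00  7.27987555e-04
  1.21891253e+00 -1.32435343e+00]
```

View pics/w1.png

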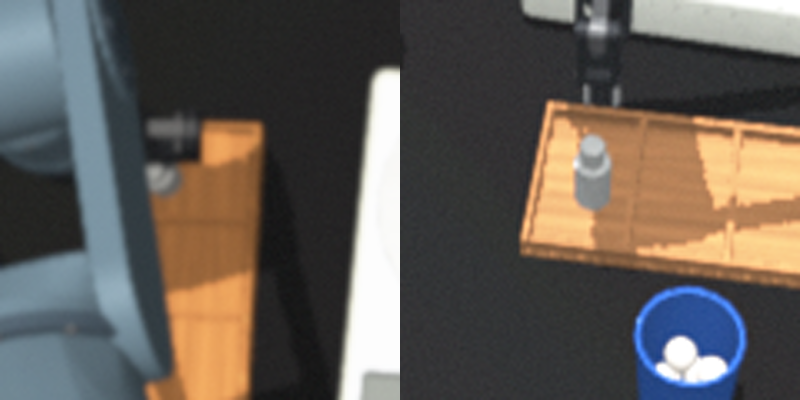

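The picture shows the weight upright (side crop at 593,175) with the gripper above it, a few mm short in x. I'll descend partway and correct it.

Emit:
servo_tool(steps=[{"dx": 0, "dy": 0, "dz": 0, "wx": 0, "wy": 0, "wz": 0}, {"dx": 0, "dy": 0, "dz": -0.1, "wx": 0, "wy": 0, "wz": 0}, {"dx": 0, "dy": 0, "dz": -0.3, "wx": 0, "wy": 0, "wz": 0}, {"dx": 0, "dy": 0, "dz": -0.4, "wx": 0, "wy": 0, "wz": 0}, {"dx": 0, "dy": 0, "dz": -0.4, "wx": 0, "wy": 0, "wz": 0}])

```text
time_s: 2.28
eef_pos: [0.5479, 0.2589, 0.0749]
eef_rot: [-0.001, -0.0, 1.0, -0.0]
wrist_force: [-0.9, -0.5, 0.0]
opening: 0.703
grasp_force: 0.0
```

Run:
```python
from h import *
s=cam('side');o=ctrl.get_obs();print(o['eef_pos'],proj(s,o['eef_pos']),proj(s,(.5515,.256,.063)))
B=cv2.resize(s['frame'][290:390,260:380],(480,400),interpolation=cv2.INTER_CUBIC)
cv2.imwrite('pics/w2.png',B[:,:,::-1])
```

```text
[0.54869602 0.25896526 0.07605054] [319.55067427 329.5049445 ] [318.37102215 331.99053083]
```

View pics/w2.png

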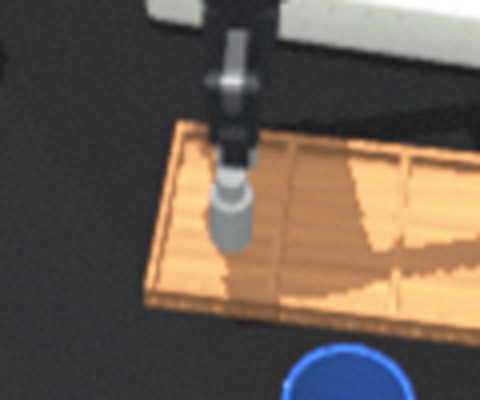

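Run:
```python
from h import *
s=cam('side')
for p in [(.5487,.289,.084),(.5487,.229,.084),(.5487,.259,.084),(.5525,.256,.054),(.5487,.299,.12),(.5487,.219,.12)]: print(p,(proj(s,p)-[260,290])*4)
```

```text
(0.5487, 0.289, 0.084) [233.40774687 192.7385078 ]
(0.5487, 0.229, 0.084) [243.06706866 107.21872834]
(0.5487, 0.259, 0.084) [238.33724581 149.09469184]
(0.5525, 0.256, 0.054) [231.59081802 177.72188201]
(0.5487, 0.299, 0.12) [232.26816095 166.09061179]
(0.5487, 0.219, 0.12) [245.40628169  51.78534148]
```

Run:
```python
from h import *
s=cam('side')
B=cv2.resize(s['frame'][265:365,280:360],(480,600),interpolation=cv2.INTER_LANCZOS4).astype(float)
B=np.clip(255*(B/255)**.5,0,255).astype(np.uint8)
cv2.imwrite('pics/w3.png',B[:,:,::-1])
```

```text
(no output)
```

View pics/w3.png

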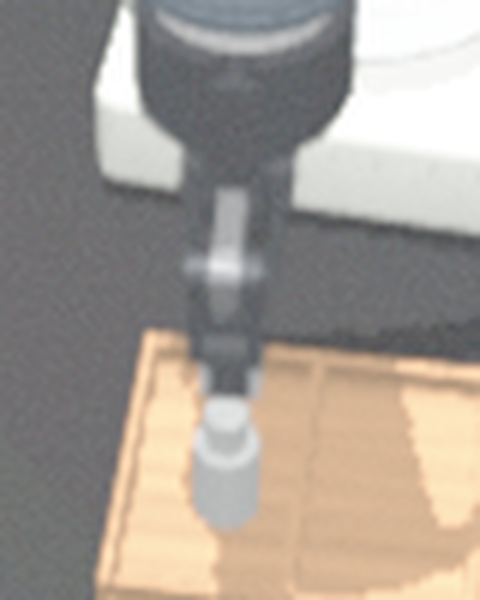

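The picture shows the near finger in front of the knob, with the tip around (231,395) in the crop. I'll open a little more, correct x and y, and check again just above the knob.

Emit:
servo_tool(steps=[{"dx": 0.04, "dy": -0.03, "dz": 0, "wx": 0, "wy": 0, "wz": 0}, {"dx": 0.04, "dy": -0.03, "dz": 0, "wx": 0, "wy": 0, "wz": 0}, {"dx": 0.04, "dy": -0.03, "dz": 0, "wx": 0, "wy": 0, "wz": 0}, {"dx": 0.04, "dy": -0.03, "dz": -0.1, "wx": 0, "wy": 0, "wz": 0}, {"dx": 0.04, "dy": -0.03, "dz": -0.1, "wx": 0, "wy": 0, "wz": 0}], jaw=0.85)

```text
time_s: 2.85
eef_pos: [0.5526, 0.2553, 0.0648]
eef_rot: [-0.001, 0.0, 1.0, -0.0]
wrist_force: [-1.1, -0.4, 0.1]
opening: 0.852
grasp_force: 0.0
```

Run:
```python
from h import *
s=cam('side');o=ctrl.get_obs();print(o['eef_pos'],o['opening'])
e=o['eef_pos']
for y in(-.036,.036): print((proj(s,e+[0,y,.011])-[280,265])*6)
B=cv2.resize(s['frame'][265:365,280:360],(480,600),interpolation=cv2.INTER_LANCZOS4).astype(float)
B=np.clip(255*(B/255)**.4,0,255).astype(np.uint8)
cv2.imwrite('pics/w4.png',B[:,:,::-1])
```

```text
[0.55244143 0.25531033 0.06507265] 0.8504113528198396
[236.82732109 303.78859127]
[219.11051014 456.81684854]
```

View pics/w4.png

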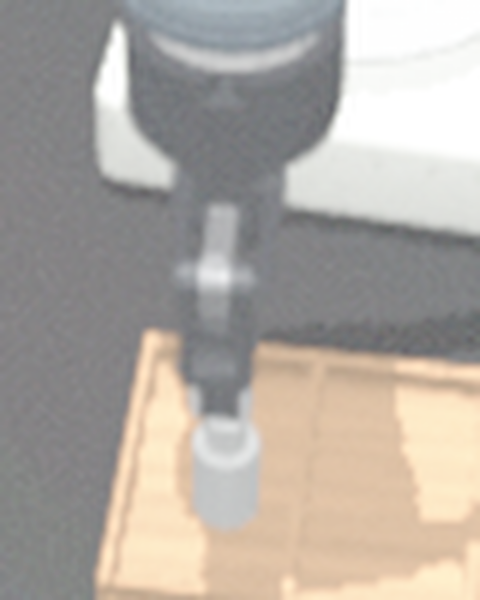

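The near finger is in front of the knob and aligned in x. I'll descend gently while watching the force.

Emit:
servo_tool(steps=[{"dx": 0, "dy": 0, "dz": -0.05, "wx": 0, "wy": 0, "wz": 0}, {"dx": 0, "dy": 0, "dz": -0.1, "wx": 0, "wy": 0, "wz": 0}, {"dx": 0, "dy": 0, "dz": -0.15, "wx": 0, "wy": 0, "wz": 0}, {"dx": 0, "dy": 0, "dz": -0.2, "wx": 0, "wy": 0, "wz": 0}, {"dx": 0, "dy": 0, "dz": -0.25, "wx": 0, "wy": 0, "wz": 0}])

```text
time_s: 3.32
eef_pos: [0.5533, 0.2556, 0.0407]
eef_rot: [-0.0, 0.0, 1.0, -0.0]
wrist_force: [0.0, 0.1, 0.1]
opening: 0.85
grasp_force: 0.0
```

Emit:
servo_tool(steps=[{"dx": 0, "dy": 0, "dz": -0.05, "wx": 0, "wy": 0, "wz": 0}, {"dx": 0, "dy": 0, "dz": -0.1, "wx": 0, "wy": 0, "wz": 0}, {"dx": 0, "dy": 0, "dz": -0.15, "wx": 0, "wy": 0, "wz": 0}, {"dx": 0, "dy": 0, "dz": -0.2, "wx": 0, "wy": 0, "wz": 0}, {"dx": 0, "dy": 0, "dz": -0.25, "wx": 0, "wy": 0, "wz": 0}])

```text
time_s: 3.73
eef_pos: [0.5536, 0.2556, 0.016]
eef_rot: [0.0, 0.0, 1.0, -0.0]
wrist_force: [0.7, 0.2, -0.3]
opening: 0.85
grasp_force: 0.0
```

Emit:
servo_tool(steps=[{"dx": 0, "dy": 0, "dz": 0, "wx": 0, "wy": 0, "wz": 0}, {"dx": 0, "dy": 0, "dz": 0, "wx": 0, "wy": 0, "wz": 0}, {"dx": 0, "dy": 0, "dz": 0, "wx": 0, "wy": 0, "wz": 0}, {"dx": 0, "dy": 0, "dz": 0, "wx": 0, "wy": 0, "wz": 0}, {"dx": 0, "dy": 0, "dz": 0, "wx": 0, "wy": 0, "wz": 0}], jaw=0)

```text
time_s: 4.15
eef_pos: [0.5541, 0.256, 0.0172]
eef_rot: [0.001, 0.0, 1.0, 0.0]
wrist_force: [-0.5, 1.4, 1.0]
opening: 0.176
grasp_force: 58.6
```

Emit:
servo_tool(steps=[{"dx": 0, "dy": 0, "dz": 0, "wx": 0, "wy": 0, "wz": 0}, {"dx": 0, "dy": 0, "dz": 0, "wx": 0, "wy": 0, "wz": 0}, {"dx": 0, "dy": 0, "dz": 0, "wx": 0, "wy": 0, "wz": 0}, {"dx": 0, "dy": 0, "dz": 0, "wx": 0, "wy": 0, "wz": 0}, {"dx": 0, "dy": 0, "dz": 0, "wx": 0, "wy": 0, "wz": 0}])

```text
time_s: 4.57
eef_pos: [0.554, 0.2559, 0.0171]
eef_rot: [0.001, 0.0, 1.0, 0.0]
wrist_force: [-0.3, 2.0, 5.1]
opening: 0.173
grasp_force: 58.6
```

Emit:
servo_tool(steps=[{"dx": 0, "dy": 0, "dz": 0.05, "wx": 0, "wy": 0, "wz": 0}, {"dx": 0, "dy": 0, "dz": 0.1, "wx": 0, "wy": 0, "wz": 0}, {"dx": 0, "dy": 0, "dz": 0.2, "wx": 0, "wy": 0, "wz": 0}, {"dx": 0, "dy": 0, "dz": 0.3, "wx": 0, "wy": 0, "wz": 0}, {"dx": 0, "dy": 0, "dz": 0.3, "wx": 0, "wy": 0, "wz": 0}])

```text
time_s: 4.98
eef_pos: [0.5553, 0.256, 0.0493]
eef_rot: [0.002, 0.0, 1.0, 0.0]
wrist_force: [1.5, 0.1, -1.5]
opening: 0.178
grasp_force: 58.6
```

Run:
```python
from h import *
s=cam('side');o=ctrl.get_obs();print(o['eef_pos'],o['opening'],o['wrist_force'])
e=o['eef_pos']
print((proj(s,e)-[280,255])*6,(proj(s,[e[0],e[1],e[2]-.012])-[280,255])*6)
B=cv2.resize(s['frame'][255:355,280:360],(480,600),interpolation=cv2.INTER_LANCZOS4).astype(float)
B=np.clip(255*(B/255)**.4,0,255).astype(np.uint8)
cv2.imwrite('pics/w5.png',B[:,:,::-1])
```

```text
[0.55495599 0.25591645 0.04841928] 0.17451519699582443 [-0.89367426 -0.50725797 -2.64785683]
[220.84419197 485.01852491] [220.63924104 504.43832774]
```

View pics/w5.png

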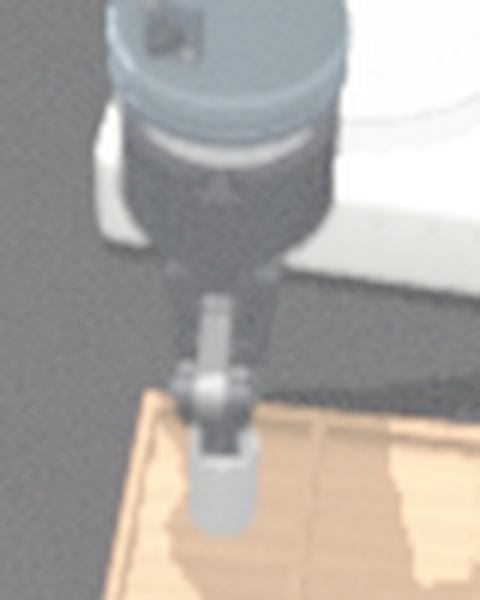

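The crop shows the weight hanging upright, held by its knob, with the body at (225,490). The reading of 14.8 mm suggests it may be the small weight. The placing height is the same either way: TCP 0.017 in the box becomes 0.104 on the pan.

Emit:
servo_tool(steps=[{"dx": 0, "dy": 0, "dz": 0.2, "wx": 0, "wy": 0, "wz": 0}, {"dx": 0, "dy": 0, "dz": 0.45, "wx": 0, "wy": 0, "wz": 0}, {"dx": 0, "dy": 0, "dz": 0.7, "wx": 0, "wy": 0, "wz": 0}, {"dx": 0, "dy": -0.1, "dz": 0.9, "wx": 0, "wy": 0, "wz": 0}, {"dx": 0, "dy": -0.25, "dz": 1.0, "wx": 0, "wy": 0, "wz": 0}])

```text
time_s: 5.45
eef_pos: [0.5548, 0.2315, 0.1495]
eef_rot: [0.002, -0.001, 1.0, 0.001]
wrist_force: [0.9, 0.0, -1.8]
opening: 0.176
grasp_force: 58.7
```

Emit:
servo_tool(steps=[{"dx": -0.02, "dy": -0.2, "dz": 0.05, "wx": 0, "wy": 0, "wz": 0}, {"dx": -0.05, "dy": -0.4, "dz": 0.1, "wx": 0, "wy": 0, "wz": 0}, {"dx": -0.1, "dy": -0.6, "dz": 0.1, "wx": 0, "wy": 0, "wz": 0}, {"dx": -0.15, "dy": -0.8, "dz": 0.1, "wx": 0, "wy": 0, "wz": 0}, {"dx": -0.18, "dy": -1.0, "dz": 0.1, "wx": 0, "wy": 0, "wz": 0}])

```text
time_s: 5.87
eef_pos: [0.5343, 0.1289, 0.1557]
eef_rot: [-0.001, 0.0, 1.0, -0.0]
wrist_force: [0.2, -0.4, -2.3]
opening: 0.175
grasp_force: 58.7
```

Emit:
servo_tool(steps=[{"dx": -0.04, "dy": -0.25, "dz": 0, "wx": 0, "wy": 0, "wz": 0}, {"dx": -0.08, "dy": -0.5, "dz": 0, "wx": 0, "wy": 0, "wz": 0}, {"dx": -0.12, "dy": -0.75, "dz": 0, "wx": 0, "wy": 0, "wz": 0}, {"dx": -0.16, "dy": -0.95, "dz": 0, "wx": 0, "wy": 0, "wz": 0}, {"dx": -0.16, "dy": -1.0, "dz": 0, "wx": 0, "wy": 0, "wz": 0}])

```text
time_s: 6.28
eef_pos: [0.5182, 0.0273, 0.1556]
eef_rot: [-0.001, 0.002, 1.0, -0.001]
wrist_force: [0.1, -0.0, -2.2]
opening: 0.177
grasp_force: 58.8
```

Emit:
servo_tool(steps=[{"dx": 0, "dy": -0.1, "dz": 0, "wx": 0, "wy": 0, "wz": 0}, {"dx": 0, "dy": -0.2, "dz": -0.1, "wx": 0, "wy": 0, "wz": 0}, {"dx": 0, "dy": -0.2, "dz": -0.2, "wx": 0, "wy": 0, "wz": 0}, {"dx": 0, "dy": -0.2, "dz": -0.3, "wx": 0, "wy": 0, "wz": 0}, {"dx": 0, "dy": -0.2, "dz": -0.3, "wx": 0, "wy": 0, "wz": 0}])

```text
time_s: 6.7
eef_pos: [0.5173, 0.0116, 0.1231]
eef_rot: [-0.003, 0.0, 1.0, 0.001]
wrist_force: [-0.1, 0.4, -2.8]
opening: 0.174
grasp_force: 58.8
```

Run:
```python
from h import *
s=cam('side');o=ctrl.get_obs();print(o['eef_pos'],o['wrist_force'],o['opening'])
e=o['eef_pos']
print([(proj(s,p)-[290,200])*5 for p in (e,e-[0,0,.012],[.5177,.0109,.092])])
B=cv2.resize(s['frame'][200:300,290:390],(500,500),interpolation=cv2.INTER_LANCZOS4)
cv2.imwrite('pics/w6.png',B[:,:,::-1])
```

```text
[0.51790434 0.01161515 0.12418505] [ 0.49471505  0.97831725 -1.4632929 ] 0.17079703373504648
[array([252.56689143, 206.12222211]), array([251.6508073 , 223.67267167]), array([250.6108126 , 251.78517058])]
```

View pics/w6.png

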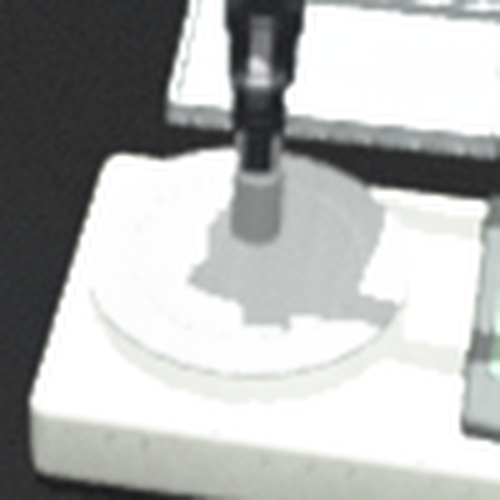

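The weight hangs upright over the pan, its foot at (256,236) in the crop and the pan centre at (251,252). The wrist force of about -2.2 N says it is the 200 g weight. I'll lower it slowly.

Emit:
servo_tool(steps=[{"dx": 0.02, "dy": 0, "dz": -0.03, "wx": 0, "wy": 0, "wz": 0}, {"dx": 0.02, "dy": 0, "dz": -0.06, "wx": 0, "wy": 0, "wz": 0}, {"dx": 0.02, "dy": 0, "dz": -0.09, "wx": 0, "wy": 0, "wz": 0}, {"dx": 0.02, "dy": 0, "dz": -0.12, "wx": 0, "wy": 0, "wz": 0}, {"dx": 0.02, "dy": 0, "dz": -0.12, "wx": 0, "wy": 0, "wz": 0}])

```text
time_s: 7.17
eef_pos: [0.5212, 0.0109, 0.1139]
eef_rot: [-0.0, 0.0, 1.0, 0.0]
wrist_force: [-0.7, -0.8, -2.0]
opening: 0.171
grasp_force: 58.8
```

Emit:
servo_tool(steps=[{"dx": 0, "dy": 0, "dz": -0.01, "wx": 0, "wy": 0, "wz": 0}, {"dx": 0, "dy": 0, "dz": -0.02, "wx": 0, "wy": 0, "wz": 0}, {"dx": 0, "dy": 0, "dz": -0.03, "wx": 0, "wy": 0, "wz": 0}, {"dx": 0, "dy": 0, "dz": -0.04, "wx": 0, "wy": 0, "wz": 0}, {"dx": 0, "dy": 0, "dz": -0.04, "wx": 0, "wy": 0, "wz": 0}])

```text
time_s: 7.58
eef_pos: [0.5214, 0.0106, 0.1103]
eef_rot: [-0.0, 0.0, 1.0, 0.0]
wrist_force: [-0.2, 0.4, -1.6]
opening: 0.179
grasp_force: 58.8
```

Emit:
servo_tool(steps=[{"dx": 0, "dy": 0, "dz": -0.01, "wx": 0, "wy": 0, "wz": 0}, {"dx": 0, "dy": 0, "dz": -0.02, "wx": 0, "wy": 0, "wz": 0}, {"dx": 0, "dy": 0, "dz": -0.03, "wx": 0, "wy": 0, "wz": 0}, {"dx": 0, "dy": 0, "dz": -0.03, "wx": 0, "wy": 0, "wz": 0}, {"dx": 0, "dy": 0, "dz": -0.03, "wx": 0, "wy": 0, "wz": 0}])

```text
time_s: 8.0
eef_pos: [0.5215, 0.0107, 0.1074]
eef_rot: [-0.0, 0.0, 1.0, 0.0]
wrist_force: [0.7, -0.1, -1.8]
opening: 0.175
grasp_force: 58.8
```

Emit:
servo_tool(steps=[{"dx": 0, "dy": 0, "dz": -0.01, "wx": 0, "wy": 0, "wz": 0}, {"dx": 0, "dy": 0, "dz": -0.02, "wx": 0, "wy": 0, "wz": 0}, {"dx": 0, "dy": 0, "dz": -0.025, "wx": 0, "wy": 0, "wz": 0}, {"dx": 0, "dy": 0, "dz": -0.03, "wx": 0, "wy": 0, "wz": 0}, {"dx": 0, "dy": 0, "dz": -0.03, "wx": 0, "wy": 0, "wz": 0}])

```text
time_s: 8.42
eef_pos: [0.5214, 0.0107, 0.1043]
eef_rot: [-0.0, 0.0, 1.0, 0.0]
wrist_force: [0.5, 0.1, -2.7]
opening: 0.173
grasp_force: 58.8
```

Emit:
servo_tool(steps=[{"dx": 0, "dy": 0, "dz": -0.005, "wx": 0, "wy": 0, "wz": 0}, {"dx": 0, "dy": 0, "dz": -0.01, "wx": 0, "wy": 0, "wz": 0}, {"dx": 0, "dy": 0, "dz": -0.015, "wx": 0, "wy": 0, "wz": 0}, {"dx": 0, "dy": 0, "dz": -0.015, "wx": 0, "wy": 0, "wz": 0}, {"dx": 0, "dy": 0, "dz": -0.015, "wx": 0, "wy": 0, "wz": 0}])

```text
time_s: 8.83
eef_pos: [0.5217, 0.0106, 0.1031]
eef_rot: [0.0, 0.0, 1.0, -0.0]
wrist_force: [-0.3, 0.5, -0.2]
opening: 0.178
grasp_force: 58.9
```

Emit:
servo_tool(steps=[{"dx": 0, "dy": 0, "dz": 0, "wx": 0, "wy": 0, "wz": 0}, {"dx": 0, "dy": 0, "dz": 0, "wx": 0, "wy": 0, "wz": 0}, {"dx": 0, "dy": 0, "dz": 0, "wx": 0, "wy": 0, "wz": 0}, {"dx": 0, "dy": 0, "dz": 0, "wx": 0, "wy": 0, "wz": 0}, {"dx": 0, "dy": 0, "dz": 0, "wx": 0, "wy": 0, "wz": 0}], jaw=0.85)

```text
time_s: 9.25
eef_pos: [0.5216, 0.0106, 0.1031]
eef_rot: [0.0, 0.0, 1.0, -0.0]
wrist_force: [0.2, 0.5, 0.4]
opening: 0.849
grasp_force: 0.0
```

Emit:
servo_tool(steps=[{"dx": 0, "dy": 0, "dz": 0.1, "wx": 0, "wy": 0, "wz": 0}, {"dx": 0, "dy": 0, "dz": 0.3, "wx": 0, "wy": 0, "wz": 0}, {"dx": 0, "dy": 0, "dz": 0.5, "wx": 0, "wy": 0, "wz": 0}, {"dx": 0, "dy": 0, "dz": 0.6, "wx": 0, "wy": 0, "wz": 0}, {"dx": 0, "dy": 0, "dz": 0.6, "wx": 0, "wy": 0, "wz": 0}])

```text
time_s: 9.67
eef_pos: [0.5237, 0.0102, 0.1663]
eef_rot: [0.003, 0.0, 1.0, -0.001]
wrist_force: [0.7, 0.8, -0.6]
opening: 0.848
grasp_force: 0.0
```

Run:
```python
from h import *
s=cam('side');t=cam('top');o=ctrl.get_obs();e=o['eef_pos'];print(e,o['wrist_force'],o['opening'])
print((proj(s,[.5177,.0109,.092])-[290,180])*4,(proj(s,e)-[290,180])*4,(proj(t,[.5177,.0109,.092])-[250,200])*4,(proj(t,[.5177,.0109,.150])-[250,200])*4)
B=cv2.resize(s['frame'][180:300,290:390],(400,480),interpolation=cv2.INTER_LANCZOS4)
A=cv2.resize(t['frame'][200:320,250:350],(400,480),interpolation=cv2.INTER_LANCZOS4)
cv2.imwrite('pics/w7.png',np.hstack([B,A])[:,:,::-1])
```

```text
[0.52164157 0.01060856 0.16310866] [-0.3897045   0.2158605  -0.29629249] 0.8477460428140996
[200.48865008 281.42813646] [198.59432155 196.64646434] [201.15658806 249.29126665] [198.93252063 235.75306776]
```

View pics/w7.png

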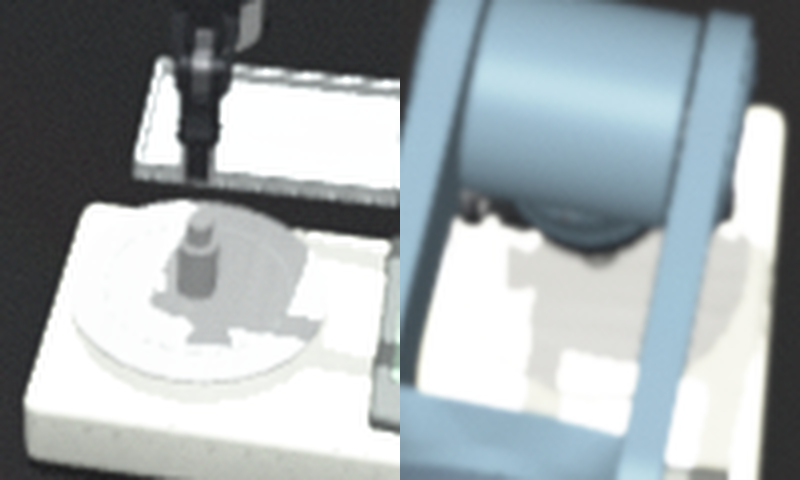

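The weight stands upright near the pan centre: foot at about (198,286), centre at (200,281) in the side crop. I'll wait, then regrasp it.

Emit:
servo_tool(steps=[{"dx": 0, "dy": 0, "dz": 0, "wx": 0, "wy": 0, "wz": 0}, {"dx": 0, "dy": 0, "dz": 0, "wx": 0, "wy": 0, "wz": 0}, {"dx": 0, "dy": 0, "dz": 0, "wx": 0, "wy": 0, "wz": 0}, {"dx": 0, "dy": 0, "dz": 0, "wx": 0, "wy": 0, "wz": 0}, {"dx": 0, "dy": 0, "dz": 0, "wx": 0, "wy": 0, "wz": 0}])

```text
time_s: 10.18
eef_pos: [0.5213, 0.0107, 0.1625]
eef_rot: [-0.0, 0.0, 1.0, 0.0]
wrist_force: [0.2, 0.8, 0.3]
opening: 0.848
grasp_force: 0.0
```

Emit:
servo_tool(steps=[{"dx": 0, "dy": 0, "dz": 0, "wx": 0, "wy": 0, "wz": 0}, {"dx": 0, "dy": 0, "dz": 0, "wx": 0, "wy": 0, "wz": 0}, {"dx": 0, "dy": 0, "dz": 0, "wx": 0, "wy": 0, "wz": 0}, {"dx": 0, "dy": 0, "dz": 0, "wx": 0, "wy": 0, "wz": 0}, {"dx": 0, "dy": 0, "dz": 0, "wx": 0, "wy": 0, "wz": 0}])

```text
time_s: 10.6
eef_pos: [0.5216, 0.0106, 0.163]
eef_rot: [0.0, 0.0, 1.0, -0.0]
wrist_force: [0.4, 0.7, -0.1]
opening: 0.851
grasp_force: 0.0
```

Emit:
servo_tool(steps=[{"dx": 0, "dy": 0, "dz": 0, "wx": 0, "wy": 0, "wz": 0}, {"dx": 0, "dy": 0, "dz": 0, "wx": 0, "wy": 0, "wz": 0}, {"dx": 0, "dy": 0, "dz": 0, "wx": 0, "wy": 0, "wz": 0}, {"dx": 0, "dy": 0, "dz": 0, "wx": 0, "wy": 0, "wz": 0}, {"dx": 0, "dy": 0, "dz": 0, "wx": 0, "wy": 0, "wz": 0}])

```text
time_s: 11.02
eef_pos: [0.5216, 0.0106, 0.163]
eef_rot: [0.0, 0.0, 1.0, -0.0]
wrist_force: [0.3, -0.0, -0.0]
opening: 0.85
grasp_force: 0.0
```

Emit:
servo_tool(steps=[{"dx": 0, "dy": 0, "dz": -0.15, "wx": 0, "wy": 0, "wz": 0}, {"dx": 0, "dy": 0, "dz": -0.3, "wx": 0, "wy": 0, "wz": 0}, {"dx": 0, "dy": 0, "dz": -0.45, "wx": 0, "wy": 0, "wz": 0}, {"dx": 0, "dy": 0, "dz": -0.55, "wx": 0, "wy": 0, "wz": 0}, {"dx": 0, "dy": 0, "dz": -0.6, "wx": 0, "wy": 0, "wz": 0}])

```text
time_s: 11.43
eef_pos: [0.5206, 0.0108, 0.1014]
eef_rot: [-0.001, 0.0, 1.0, 0.0]
wrist_force: [-0.3, 0.0, 0.1]
opening: 0.846
grasp_force: 0.0
```

Emit:
servo_tool(steps=[{"dx": 0, "dy": 0, "dz": 0, "wx": 0, "wy": 0, "wz": 0}, {"dx": 0, "dy": 0, "dz": 0, "wx": 0, "wy": 0, "wz": 0}, {"dx": 0, "dy": 0, "dz": 0, "wx": 0, "wy": 0, "wz": 0}, {"dx": 0, "dy": 0, "dz": 0, "wx": 0, "wy": 0, "wz": 0}, {"dx": 0, "dy": 0, "dz": 0, "wx": 0, "wy": 0, "wz": 0}], jaw=0)

```text
time_s: 11.85
eef_pos: [0.5222, 0.0107, 0.1038]
eef_rot: [0.001, 0.0, 1.0, -0.0]
wrist_force: [0.6, 0.3, 1.0]
opening: 0.17
grasp_force: 58.5
```

Emit:
servo_tool(steps=[{"dx": 0, "dy": 0, "dz": 0, "wx": 0, "wy": 0, "wz": 0}, {"dx": 0, "dy": 0, "dz": 0, "wx": 0, "wy": 0, "wz": 0}, {"dx": 0, "dy": 0, "dz": 0.05, "wx": 0, "wy": 0, "wz": 0}, {"dx": 0, "dy": 0, "dz": 0.2, "wx": 0, "wy": 0, "wz": 0}, {"dx": 0, "dy": 0, "dz": 0.4, "wx": 0, "wy": 0, "wz": 0}])

```text
time_s: 12.27
eef_pos: [0.5196, 0.0109, 0.1416]
eef_rot: [-0.002, 0.0, 1.0, 0.0]
wrist_force: [0.8, -0.3, -1.9]
opening: 0.172
grasp_force: 58.5
```

Emit:
servo_tool(steps=[{"dx": 0, "dy": 0.05, "dz": 0.1, "wx": 0, "wy": 0, "wz": 0}, {"dx": 0.04, "dy": 0.25, "dz": 0.15, "wx": 0, "wy": 0, "wz": 0}, {"dx": 0.08, "dy": 0.45, "dz": 0.15, "wx": 0, "wy": 0, "wz": 0}, {"dx": 0.12, "dy": 0.65, "dz": 0.15, "wx": 0, "wy": 0, "wz": 0}, {"dx": 0.14, "dy": 0.85, "dz": 0.15, "wx": 0, "wy": 0, "wz": 0}])

```text
time_s: 12.68
eef_pos: [0.5357, 0.0967, 0.1582]
eef_rot: [0.0, 0.0, 1.0, 0.0]
wrist_force: [-0.8, -0.5, -2.1]
opening: 0.172
grasp_force: 58.6
```

Emit:
servo_tool(steps=[{"dx": 0.04, "dy": 0.2, "dz": 0, "wx": 0, "wy": 0, "wz": 0}, {"dx": 0.08, "dy": 0.4, "dz": 0, "wx": 0, "wy": 0, "wz": 0}, {"dx": 0.12, "dy": 0.6, "dz": 0, "wx": 0, "wy": 0, "wz": 0}, {"dx": 0.16, "dy": 0.8, "dz": 0, "wx": 0, "wy": 0, "wz": 0}, {"dx": 0.18, "dy": 1.0, "dz": 0, "wx": 0, "wy": 0, "wz": 0}])

```text
time_s: 13.1
eef_pos: [0.5535, 0.1969, 0.1577]
eef_rot: [-0.0, 0.0, 1.0, -0.0]
wrist_force: [-0.2, -0.4, -2.1]
opening: 0.172
grasp_force: 58.6
```

Emit:
servo_tool(steps=[{"dx": 0, "dy": 0.2, "dz": 0, "wx": 0, "wy": 0, "wz": 0}, {"dx": 0, "dy": 0.4, "dz": -0.2, "wx": 0, "wy": 0, "wz": 0}, {"dx": 0, "dy": 0.6, "dz": -0.4, "wx": 0, "wy": 0, "wz": 0}, {"dx": 0, "dy": 0.6, "dz": -0.7, "wx": 0, "wy": 0, "wz": 0}, {"dx": 0, "dy": 0.6, "dz": -1.0, "wx": 0, "wy": 0, "wz": 0}])

```text
time_s: 13.52
eef_pos: [0.5537, 0.2575, 0.0576]
eef_rot: [0.001, -0.001, 1.0, 0.0]
wrist_force: [-0.6, 0.0, -1.9]
opening: 0.171
grasp_force: 58.6
```

Emit:
servo_tool(steps=[{"dx": 0, "dy": 0, "dz": 0, "wx": 0, "wy": 0, "wz": 0}, {"dx": 0, "dy": 0, "dz": -0.1, "wx": 0, "wy": 0, "wz": 0}, {"dx": 0, "dy": 0, "dz": -0.2, "wx": 0, "wy": 0, "wz": 0}, {"dx": 0, "dy": 0, "dz": -0.3, "wx": 0, "wy": 0, "wz": 0}, {"dx": 0, "dy": 0, "dz": -0.34, "wx": 0, "wy": 0, "wz": 0}])

```text
time_s: 13.93
eef_pos: [0.5537, 0.2554, 0.0236]
eef_rot: [0.0, 0.0, 1.0, 0.0]
wrist_force: [-0.4, -0.7, -2.5]
opening: 0.173
grasp_force: 58.7
```

Emit:
servo_tool(steps=[{"dx": 0, "dy": 0, "dz": -0.01, "wx": 0, "wy": 0, "wz": 0}, {"dx": 0, "dy": 0, "dz": -0.03, "wx": 0, "wy": 0, "wz": 0}, {"dx": 0, "dy": 0, "dz": -0.045, "wx": 0, "wy": 0, "wz": 0}, {"dx": 0, "dy": 0, "dz": -0.055, "wx": 0, "wy": 0, "wz": 0}, {"dx": 0, "dy": 0, "dz": -0.055, "wx": 0, "wy": 0, "wz": 0}])

```text
time_s: 14.35
eef_pos: [0.5543, 0.2558, 0.0193]
eef_rot: [0.001, 0.0, 1.0, 0.0]
wrist_force: [-0.9, 0.1, -0.4]
opening: 0.17
grasp_force: 59.1
```

Emit:
servo_tool(steps=[{"dx": 0, "dy": 0, "dz": 0, "wx": 0, "wy": 0, "wz": 0}, {"dx": 0, "dy": 0, "dz": 0, "wx": 0, "wy": 0, "wz": 0}, {"dx": 0, "dy": 0, "dz": 0, "wx": 0, "wy": 0, "wz": 0}, {"dx": 0, "dy": 0, "dz": 0, "wx": 0, "wy": 0, "wz": 0}, {"dx": 0, "dy": 0, "dz": 0, "wx": 0, "wy": 0, "wz": 0}], jaw=0.85)

```text
time_s: 14.77
eef_pos: [0.5536, 0.2557, 0.0186]
eef_rot: [0.0, 0.0, 1.0, 0.0]
wrist_force: [-0.6, 0.1, 0.9]
opening: 0.846
grasp_force: 0.0
```

Emit:
servo_tool(steps=[{"dx": 0, "dy": 0, "dz": 0.2, "wx": 0, "wy": 0, "wz": 0}, {"dx": 0, "dy": 0, "dz": 0.4, "wx": 0, "wy": 0, "wz": 0}, {"dx": 0, "dy": 0, "dz": 0.6, "wx": 0, "wy": 0, "wz": 0}, {"dx": 0, "dy": 0, "dz": 0.8, "wx": 0, "wy": 0, "wz": 0}, {"dx": 0, "dy": 0, "dz": 1.0, "wx": 0, "wy": 0, "wz": 0}])

```text
time_s: 15.18
eef_pos: [0.5534, 0.2556, 0.1194]
eef_rot: [-0.0, 0.0, 1.0, -0.0]
wrist_force: [-0.1, 1.0, 0.1]
opening: 0.85
grasp_force: 0.0
```

Emit:
servo_tool(steps=[{"dx": 0, "dy": -0.2, "dz": 0.2, "wx": 0, "wy": 0, "wz": 0}, {"dx": 0, "dy": -0.4, "dz": 0.5, "wx": 0, "wy": 0, "wz": 0}, {"dx": 0, "dy": -0.6, "dz": 0.7, "wx": 0, "wy": 0, "wz": 0}, {"dx": 0, "dy": -0.8, "dz": 0.8, "wx": 0, "wy": 0, "wz": 0}, {"dx": 0, "dy": -1.0, "dz": 0.8, "wx": 0, "wy": 0, "wz": 0}], jaw=1)

```text
time_s: 15.6
eef_pos: [0.5555, 0.155, 0.2023]
eef_rot: [0.003, -0.0, 1.0, 0.0]
wrist_force: [1.8, 0.5, -0.0]
opening: 1.002
grasp_force: 0.0
```

Emit:
servo_tool(steps=[{"dx": 0, "dy": -0.2, "dz": 0, "wx": 0, "wy": 0, "wz": 0}, {"dx": 0, "dy": -0.4, "dz": 0, "wx": 0, "wy": 0, "wz": 0}, {"dx": 0, "dy": -0.6, "dz": 0, "wx": 0, "wy": 0, "wz": 0}, {"dx": 0, "dy": -0.8, "dz": 0, "wx": 0, "wy": 0, "wz": 0}, {"dx": 0, "dy": -1.0, "dz": 0, "wx": 0, "wy": 0, "wz": 0}])

```text
time_s: 16.02
eef_pos: [0.5534, 0.0547, 0.1986]
eef_rot: [0.0, 0.0, 1.0, -0.0]
wrist_force: [-0.2, -0.2, -0.8]
opening: 1.0
grasp_force: 0.0
```

Run:
```python
from h import *
s=cam('side','s8.png');t=cam('top','t8.png');o=ctrl.get_obs();e=o['eef_pos'];print(e,o['opening'])
w=proj(s,(.5515,.256,.054)).astype(int)
A=cv2.resize(s['frame'][290:430,290:400],(314,400),interpolation=cv2.INTER_CUBIC)
B=cv2.resize(t['frame'][190:330,380:520],(400,400),interpolation=cv2.INTER_CUBIC)
cv2.imwrite('pics/c8.png',np.hstack([A,B])[:,:,::-1])
# beaker & cup rims by ellipse fit
def fit(c,roi,fn,z):
    x0,x1,y0,y1=roi;m=fn(c['frame'][y0:y1,x0:x1].astype(int)).astype(np.uint8)
    k=max(cv2.findContours(m,cv2.RETR_EXTERNAL,cv2.CHAIN_APPROX_NONE)[0],key=cv2.contourArea)
    e=cv2.fitEllipse(k);u,v=e[0][0]+x0,e[0][1]+y0;print(np.round((u,v,*e[1]),1),ray(c,u,v,z))
fit(t,(455,510,235,285),lambda f:f.min(2)>100,.09)
```

```text
[0.55365851 0.05312574 0.19853321] 1.0001914025993095
[479.4 260.2  30.5  39.3] [ 0.51835129 -0.39576715  0.09      ]
```

View pics/c8.png

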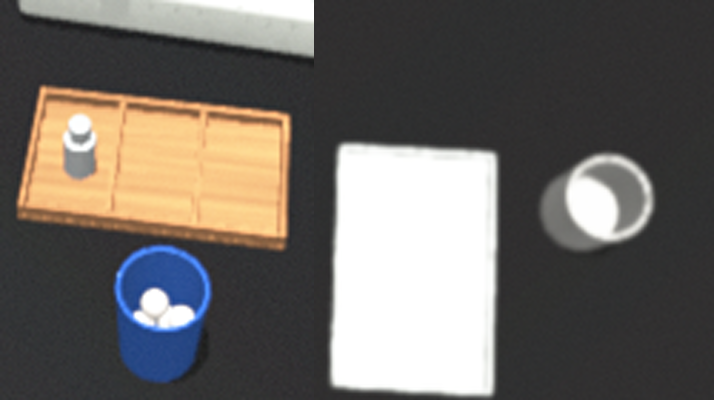

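The weight is back upright in the box at (79,150) in the left crop. The beaker rim is at (483.6,259) in full-image pixels, so it hasn't moved. Next, the beaker.

Emit:
servo_tool(steps=[{"dx": 0, "dy": -0.2, "dz": 0, "wx": 0, "wy": 0, "wz": 0}, {"dx": 0, "dy": -0.4, "dz": 0, "wx": 0, "wy": 0, "wz": 0}, {"dx": 0, "dy": -0.6, "dz": 0, "wx": 0, "wy": 0, "wz": 0}, {"dx": 0, "dy": -0.8, "dz": 0, "wx": 0, "wy": 0, "wz": 0}, {"dx": 0, "dy": -1.0, "dz": 0, "wx": 0, "wy": 0, "wz": 0}])

```text
time_s: 16.53
eef_pos: [0.5536, -0.0444, 0.1985]
eef_rot: [0.0, -0.0, 1.0, 0.0]
wrist_force: [-0.1, 0.7, 0.1]
opening: 0.998
grasp_force: 0.0
```

Emit:
servo_tool(steps=[{"dx": 0, "dy": -0.2, "dz": 0, "wx": 0, "wy": 0, "wz": 0}, {"dx": 0, "dy": -0.4, "dz": 0, "wx": 0, "wy": 0, "wz": 0}, {"dx": 0, "dy": -0.6, "dz": 0, "wx": 0, "wy": 0, "wz": 0}, {"dx": 0, "dy": -0.8, "dz": 0, "wx": 0, "wy": 0, "wz": 0}, {"dx": 0, "dy": -1.0, "dz": 0, "wx": 0, "wy": 0, "wz": 0}])

```text
time_s: 16.95
eef_pos: [0.5537, -0.1445, 0.1985]
eef_rot: [0.0, -0.0, 1.0, 0.0]
wrist_force: [0.7, 0.3, -0.4]
opening: 1.001
grasp_force: 0.0
```

Emit:
servo_tool(steps=[{"dx": 0, "dy": -0.2, "dz": 0, "wx": 0, "wy": 0, "wz": 0}, {"dx": 0, "dy": -0.4, "dz": 0, "wx": 0, "wy": 0, "wz": 0}, {"dx": -0.1, "dy": -0.6, "dz": 0, "wx": 0, "wy": 0, "wz": 0}, {"dx": -0.15, "dy": -0.8, "dz": 0, "wx": 0, "wy": 0, "wz": 0}, {"dx": -0.17, "dy": -1.0, "dz": 0, "wx": 0, "wy": 0, "wz": 0}])

```text
time_s: 17.37
eef_pos: [0.5363, -0.2445, 0.1985]
eef_rot: [-0.0, 0.0, 1.0, 0.0]
wrist_force: [1.0, -0.6, 0.1]
opening: 0.998
grasp_force: 0.0
```

Emit:
servo_tool(steps=[{"dx": 0, "dy": -0.2, "dz": 0, "wx": 0, "wy": 0, "wz": 0}, {"dx": 0, "dy": -0.4, "dz": 0, "wx": 0, "wy": 0, "wz": 0}, {"dx": -0.1, "dy": -0.6, "dz": 0, "wx": 0, "wy": 0, "wz": 0}, {"dx": -0.15, "dy": -0.8, "dz": 0, "wx": 0, "wy": 0, "wz": 0}, {"dx": -0.17, "dy": -1.0, "dz": 0, "wx": 0, "wy": 0, "wz": 0}])

```text
time_s: 17.78
eef_pos: [0.5194, -0.3445, 0.1984]
eef_rot: [-0.0, 0.0, 1.0, 0.0]
wrist_force: [-0.7, 0.1, 0.8]
opening: 0.998
grasp_force: 0.0
```

Emit:
servo_tool(steps=[{"dx": 0, "dy": -0.2, "dz": 0, "wx": 0, "wy": 0, "wz": 0}, {"dx": 0, "dy": -0.4, "dz": 0, "wx": 0, "wy": 0, "wz": 0}, {"dx": 0, "dy": -0.59, "dz": 0, "wx": 0, "wy": 0, "wz": 0}, {"dx": 0, "dy": -0.59, "dz": 0, "wx": 0, "wy": 0, "wz": 0}, {"dx": 0, "dy": -0.59, "dz": 0, "wx": 0, "wy": 0, "wz": 0}])

```text
time_s: 18.2
eef_pos: [0.5197, -0.4034, 0.1981]
eef_rot: [-0.0, 0.001, 1.0, 0.0]
wrist_force: [-0.1, 0.3, -0.0]
opening: 0.999
grasp_force: 0.0
```

Run:
```python
from h import *
a=np.load('side0.npy',allow_pickle=True).item();s=cam('side');o=ctrl.get_obs();print(o['eef_pos'],o['q'].round(2))
# beaker side silhouette below the rim, then and now
for c in(a,s):
    f=c['frame'].astype(int)[150:196,320:375]
    m=(f.min(2)>70);m[-4:]=0
    print([(r+150,np.flatnonzero(m[r])[[0,-1]]+320) for r in range(8,44,6) if m[r].any()])
print(ray(s,472.4,264.6,0)if 0 else ray(np.load('top0.npy',allow_pickle=True).item(),472.4,264.6,0), proj(s,(.5208,-.405,.09)),proj(s,(.5208,-.405,.0)),'obs rim 346.3 164.1')
```

```text
[ 0.5197407  -0.40259084  0.19805131] [-0.84  0.36  1.38  0.    1.4  -2.41]
[(158, array([342, 349])), (164, array([335, 357])), (170, array([336, 356])), (176, array([335, 355])), (182, array([335, 355])), (188, array([335, 354]))]
[(158, array([342, 348])), (164, array([335, 356])), (170, array([336, 356])), (176, array([335, 355])), (182, array([335, 355])), (188, array([335, 354]))]
[ 0.51941816 -0.40363849  0.        ] [346.60776999 163.91806704] [345.33391237 186.8685177 ] obs rim 346.3 164.1
```

Emit:
servo_tool(steps=[{"dx": 0.01, "dy": -0.01, "dz": -0.2, "wx": 0, "wy": 0, "wz": 0}, {"dx": 0.01, "dy": -0.01, "dz": -0.4, "wx": 0, "wy": 0, "wz": 0}, {"dx": 0.01, "dy": -0.01, "dz": -0.6, "wx": 0, "wy": 0, "wz": 0}, {"dx": 0.01, "dy": -0.01, "dz": -0.8, "wx": 0, "wy": 0, "wz": 0}, {"dx": 0.01, "dy": -0.01, "dz": -0.8, "wx": 0, "wy": 0, "wz": 0}])

```text
time_s: 18.67
eef_pos: [0.5189, -0.4004, 0.1137]
eef_rot: [-0.003, -0.0, 1.0, 0.003]
wrist_force: [-0.9, 0.8, -0.4]
opening: 1.003
grasp_force: 0.0
```

Emit:
servo_tool(steps=[{"dx": 0, "dy": 0, "dz": -0.2, "wx": 0, "wy": 0, "wz": 0}, {"dx": 0, "dy": 0, "dz": -0.4, "wx": 0, "wy": 0, "wz": 0}, {"dx": 0, "dy": 0, "dz": -0.6, "wx": 0, "wy": 0, "wz": 0}, {"dx": 0, "dy": 0, "dz": -0.8, "wx": 0, "wy": 0, "wz": 0}, {"dx": 0, "dy": 0, "dz": -0.98, "wx": 0, "wy": 0, "wz": 0}])

```text
time_s: 19.08
eef_pos: [0.5214, -0.4036, 0.0209]
eef_rot: [0.0, -0.0, 1.0, -0.0]
wrist_force: [0.3, 0.1, 0.6]
opening: 1.002
grasp_force: 0.0
```

Emit:
servo_tool(steps=[{"dx": 0, "dy": 0, "dz": 0, "wx": 0, "wy": 0, "wz": 0}, {"dx": 0, "dy": 0, "dz": 0, "wx": 0, "wy": 0, "wz": 0}, {"dx": 0, "dy": 0, "dz": 0, "wx": 0, "wy": 0, "wz": 0}, {"dx": 0, "dy": 0, "dz": 0, "wx": 0, "wy": 0, "wz": 0}, {"dx": 0, "dy": 0, "dz": 0, "wx": 0, "wy": 0, "wz": 0}], jaw=0.2)

```text
time_s: 19.5
eef_pos: [0.5213, -0.405, 0.0221]
eef_rot: [0.001, 0.0, 1.0, -0.001]
wrist_force: [-0.3, 0.4, -2.5]
opening: 0.75
grasp_force: 65.7
```

Emit:
servo_tool(steps=[{"dx": 0, "dy": 0, "dz": 0, "wx": 0, "wy": 0, "wz": 0}, {"dx": 0, "dy": 0, "dz": 0.02, "wx": 0, "wy": 0, "wz": 0}, {"dx": 0, "dy": 0, "dz": 0.1, "wx": 0, "wy": 0, "wz": 0}, {"dx": 0, "dy": 0, "dz": 0.2, "wx": 0, "wy": 0, "wz": 0}, {"dx": 0, "dy": 0, "dz": 0.2, "wx": 0, "wy": 0, "wz": 0}])

```text
time_s: 19.92
eef_pos: [0.522, -0.4059, 0.0437]
eef_rot: [0.001, 0.0, 1.0, -0.002]
wrist_force: [0.1, -0.7, -1.5]
opening: 0.745
grasp_force: 65.9
```

Run:
```python
from h import *
s=cam('side');t=cam('top');A=cv2.resize(s['frame'][100:220,290:410],(400,400),interpolation=cv2.INTER_CUBIC)
B=cv2.resize(t['frame'][190:330,410:550],(400,400),interpolation=cv2.INTER_CUBIC)
cv2.imwrite('pics/c9.png',np.hstack([A,B])[:,:,::-1])
e=ctrl.get_obs()['eef_pos'];print(e,[(proj(s,e+[0,0,d])-[290,100])*3.333 for d in(0,.02,.04)])
```

```text
[ 0.52122581 -0.40511194  0.04190119] [array([185.93993604, 254.54477621]), array([186.88494115, 237.45398819]), array([187.84596503, 220.07349457])]
```

View pics/c9.png

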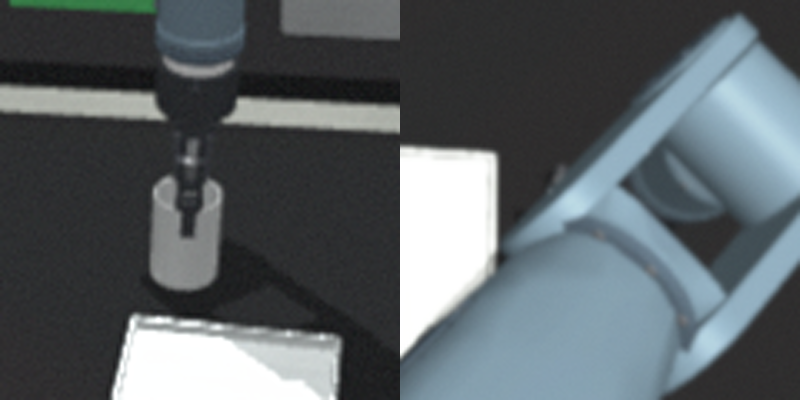

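The beaker is held upright between the fingers, its rim at (187,190) in the crop, 23–35 mm below the rim. The fingertips sit about 25 mm behind the reported TCP. Next I'll move it to the pan.

Emit:
servo_tool(steps=[{"dx": 0, "dy": 0, "dz": 0.25, "wx": 0, "wy": 0, "wz": 0}, {"dx": 0, "dy": 0, "dz": 0.5, "wx": 0, "wy": 0, "wz": 0}, {"dx": 0, "dy": 0, "dz": 0.75, "wx": 0, "wy": 0, "wz": 0}, {"dx": 0, "dy": 0.1, "dz": 1.0, "wx": 0, "wy": 0, "wz": 0}, {"dx": 0, "dy": 0.3, "dz": 1.0, "wx": 0, "wy": 0, "wz": 0}])

```text
time_s: 20.43
eef_pos: [0.5228, -0.3787, 0.1469]
eef_rot: [0.004, 0.001, 1.0, -0.004]
wrist_force: [0.2, -0.5, -0.9]
opening: 0.747
grasp_force: 66.9
```

Emit:
servo_tool(steps=[{"dx": 0, "dy": 0.2, "dz": 0.1, "wx": 0, "wy": 0, "wz": 0}, {"dx": 0, "dy": 0.4, "dz": 0.2, "wx": 0, "wy": 0, "wz": 0}, {"dx": 0, "dy": 0.6, "dz": 0.3, "wx": 0, "wy": 0, "wz": 0}, {"dx": 0, "dy": 0.8, "dz": 0.4, "wx": 0, "wy": 0, "wz": 0}, {"dx": 0, "dy": 1.0, "dz": 0.4, "wx": 0, "wy": 0, "wz": 0}])

```text
time_s: 20.85
eef_pos: [0.5214, -0.2742, 0.1827]
eef_rot: [0.001, 0.0, 1.0, -0.001]
wrist_force: [0.3, 0.2, -0.9]
opening: 0.743
grasp_force: 66.8
```

Emit:
servo_tool(steps=[{"dx": 0, "dy": 0.2, "dz": 0, "wx": 0, "wy": 0, "wz": 0}, {"dx": 0, "dy": 0.4, "dz": 0, "wx": 0, "wy": 0, "wz": 0}, {"dx": 0, "dy": 0.6, "dz": 0, "wx": 0, "wy": 0, "wz": 0}, {"dx": 0, "dy": 0.8, "dz": 0, "wx": 0, "wy": 0, "wz": 0}, {"dx": 0, "dy": 1.0, "dz": 0, "wx": 0, "wy": 0, "wz": 0}])

```text
time_s: 21.27
eef_pos: [0.5203, -0.1733, 0.1803]
eef_rot: [-0.0, 0.0, 1.0, 0.0]
wrist_force: [-0.1, -0.1, -1.3]
opening: 0.747
grasp_force: 66.8
```

Emit:
servo_tool(steps=[{"dx": 0, "dy": 0.2, "dz": 0, "wx": 0, "wy": 0, "wz": 0}, {"dx": 0, "dy": 0.4, "dz": 0, "wx": 0, "wy": 0, "wz": 0}, {"dx": 0, "dy": 0.6, "dz": 0, "wx": 0, "wy": 0, "wz": 0}, {"dx": 0, "dy": 0.8, "dz": 0, "wx": 0, "wy": 0, "wz": 0}, {"dx": 0, "dy": 1.0, "dz": 0, "wx": 0, "wy": 0, "wz": 0}])

```text
time_s: 21.68
eef_pos: [0.5202, -0.0733, 0.1803]
eef_rot: [-0.0, 0.0, 1.0, 0.0]
wrist_force: [0.3, -0.4, -1.3]
opening: 0.745
grasp_force: 66.8
```

Emit:
servo_tool(steps=[{"dx": -0.02, "dy": 0.2, "dz": 0, "wx": 0, "wy": 0, "wz": 0}, {"dx": -0.02, "dy": 0.4, "dz": 0, "wx": 0, "wy": 0, "wz": 0}, {"dx": -0.02, "dy": 0.6, "dz": 0, "wx": 0, "wy": 0, "wz": 0}, {"dx": -0.02, "dy": 0.8, "dz": -0.15, "wx": 0, "wy": 0, "wz": 0}, {"dx": -0.02, "dy": 0.86, "dz": -0.4, "wx": 0, "wy": 0, "wz": 0}])

```text
time_s: 22.1
eef_pos: [0.5206, 0.0137, 0.1429]
eef_rot: [0.003, -0.001, 1.0, -0.0]
wrist_force: [1.1, -0.2, -3.5]
opening: 0.745
grasp_force: 66.8
```

Emit:
servo_tool(steps=[{"dx": 0, "dy": 0, "dz": -0.05, "wx": 0, "wy": 0, "wz": 0}, {"dx": 0, "dy": 0, "dz": -0.1, "wx": 0, "wy": 0, "wz": 0}, {"dx": 0, "dy": 0, "dz": -0.15, "wx": 0, "wy": 0, "wz": 0}, {"dx": 0, "dy": 0, "dz": -0.2, "wx": 0, "wy": 0, "wz": 0}, {"dx": 0, "dy": 0, "dz": -0.2, "wx": 0, "wy": 0, "wz": 0}])

```text
time_s: 22.52
eef_pos: [0.5185, 0.0109, 0.1202]
eef_rot: [-0.0, 0.001, 1.0, -0.0]
wrist_force: [-0.4, -0.8, -1.5]
opening: 0.749
grasp_force: 66.8
```

Emit:
servo_tool(steps=[{"dx": 0, "dy": 0, "dz": -0.015, "wx": 0, "wy": 0, "wz": 0}, {"dx": 0, "dy": 0, "dz": -0.03, "wx": 0, "wy": 0, "wz": 0}, {"dx": 0, "dy": 0, "dz": -0.045, "wx": 0, "wy": 0, "wz": 0}, {"dx": 0, "dy": 0, "dz": -0.06, "wx": 0, "wy": 0, "wz": 0}, {"dx": 0, "dy": 0, "dz": -0.06, "wx": 0, "wy": 0, "wz": 0}])

```text
time_s: 22.93
eef_pos: [0.5184, 0.0116, 0.1143]
eef_rot: [-0.0, 0.0, 1.0, 0.0]
wrist_force: [-0.4, 0.2, -2.3]
opening: 0.744
grasp_force: 66.8
```

Emit:
servo_tool(steps=[{"dx": 0, "dy": 0, "dz": -0.005, "wx": 0, "wy": 0, "wz": 0}, {"dx": 0, "dy": 0, "dz": -0.01, "wx": 0, "wy": 0, "wz": 0}, {"dx": 0, "dy": 0, "dz": -0.015, "wx": 0, "wy": 0, "wz": 0}, {"dx": 0, "dy": 0, "dz": -0.015, "wx": 0, "wy": 0, "wz": 0}, {"dx": 0, "dy": 0, "dz": -0.015, "wx": 0, "wy": 0, "wz": 0}])

```text
time_s: 23.35
eef_pos: [0.5186, 0.0117, 0.113]
eef_rot: [-0.0, 0.0, 1.0, 0.0]
wrist_force: [0.8, -0.2, -3.3]
opening: 0.745
grasp_force: 66.8
```

Emit:
servo_tool(steps=[{"dx": 0, "dy": 0, "dz": -0.005, "wx": 0, "wy": 0, "wz": 0}, {"dx": 0, "dy": 0, "dz": -0.01, "wx": 0, "wy": 0, "wz": 0}, {"dx": 0, "dy": 0, "dz": -0.015, "wx": 0, "wy": 0, "wz": 0}, {"dx": 0, "dy": 0, "dz": -0.02, "wx": 0, "wy": 0, "wz": 0}, {"dx": 0, "dy": 0, "dz": -0.02, "wx": 0, "wy": 0, "wz": 0}])

```text
time_s: 23.77
eef_pos: [0.5187, 0.0116, 0.1111]
eef_rot: [0.0, 0.0, 1.0, -0.0]
wrist_force: [-1.0, 0.9, 0.4]
opening: 0.743
grasp_force: 67.1
```

Emit:
servo_tool(steps=[{"dx": 0, "dy": 0, "dz": 0, "wx": 0, "wy": 0, "wz": 0}, {"dx": 0, "dy": 0, "dz": 0, "wx": 0, "wy": 0, "wz": 0}, {"dx": 0, "dy": 0, "dz": 0, "wx": 0, "wy": 0, "wz": 0}, {"dx": 0, "dy": 0, "dz": 0, "wx": 0, "wy": 0, "wz": 0}, {"dx": 0, "dy": 0, "dz": 0, "wx": 0, "wy": 0, "wz": 0}])

```text
time_s: 24.18
eef_pos: [0.5187, 0.0116, 0.1111]
eef_rot: [0.0, 0.0, 1.0, -0.0]
wrist_force: [0.2, 1.1, 0.3]
opening: 0.744
grasp_force: 67.1
```

Emit:
servo_tool(steps=[{"dx": 0, "dy": 0, "dz": 0, "wx": 0, "wy": 0, "wz": 0}, {"dx": 0, "dy": 0, "dz": 0, "wx": 0, "wy": 0, "wz": 0}, {"dx": 0, "dy": 0, "dz": 0, "wx": 0, "wy": 0, "wz": 0}, {"dx": 0, "dy": 0, "dz": 0, "wx": 0, "wy": 0, "wz": 0}, {"dx": 0, "dy": 0, "dz": 0, "wx": 0, "wy": 0, "wz": 0}], jaw=1)

```text
time_s: 24.6
eef_pos: [0.5186, 0.0116, 0.111]
eef_rot: [0.0, 0.0, 1.0, -0.0]
wrist_force: [0.1, 0.8, -0.5]
opening: 0.997
grasp_force: 0.0
```

Emit:
servo_tool(steps=[{"dx": 0, "dy": 0, "dz": 0.1, "wx": 0, "wy": 0, "wz": 0}, {"dx": 0, "dy": 0, "dz": 0.3, "wx": 0, "wy": 0, "wz": 0}, {"dx": 0, "dy": 0, "dz": 0.5, "wx": 0, "wy": 0, "wz": 0}, {"dx": 0, "dy": 0, "dz": 0.75, "wx": 0, "wy": 0, "wz": 0}, {"dx": 0, "dy": 0, "dz": 1.0, "wx": 0, "wy": 0, "wz": 0}])

```text
time_s: 25.02
eef_pos: [0.5183, 0.0117, 0.2125]
eef_rot: [-0.0, 0.0, 1.0, 0.0]
wrist_force: [0.9, 0.1, -0.3]
opening: 1.0
grasp_force: 0.0
```

Emit:
servo_tool(steps=[{"dx": 0, "dy": 0, "dz": 0.2, "wx": 0, "wy": 0, "wz": 0}, {"dx": 0, "dy": 0, "dz": 0.4, "wx": 0, "wy": 0, "wz": 0}, {"dx": 0, "dy": 0.2, "dz": 0.5, "wx": 0, "wy": 0, "wz": 0}, {"dx": 0, "dy": 0.4, "dz": 0.5, "wx": 0, "wy": 0, "wz": 0}, {"dx": 0, "dy": 0.6, "dz": 0.5, "wx": 0, "wy": 0, "wz": 0}])

```text
time_s: 25.43
eef_pos: [0.5193, 0.072, 0.2632]
eef_rot: [0.002, 0.001, 1.0, -0.0]
wrist_force: [0.7, -0.2, -0.5]
opening: 0.997
grasp_force: 0.0
```

Emit:
servo_tool(steps=[{"dx": -0.2, "dy": 0.2, "dz": 0, "wx": 0, "wy": 0, "wz": 0}, {"dx": -0.4, "dy": 0.4, "dz": 0, "wx": 0, "wy": 0, "wz": 0}, {"dx": -0.6, "dy": 0.6, "dz": 0, "wx": 0, "wy": 0, "wz": 0}, {"dx": -0.8, "dy": 0.8, "dz": 0, "wx": 0, "wy": 0, "wz": 0}, {"dx": -1.0, "dy": 1.0, "dz": 0, "wx": 0, "wy": 0, "wz": 0}])

```text
time_s: 25.85
eef_pos: [0.4175, 0.1724, 0.2618]
eef_rot: [0.0, 0.0, 1.0, 0.0]
wrist_force: [-0.4, 1.0, 0.8]
opening: 1.0
grasp_force: 0.0
```

```bash
cat >> h.py <<'E'
def fitm(c,roi,m,z,name=''):
    x0,x1,y0,y1=roi;m=m[y0:y1,x0:x1].astype(np.uint8)
    k=max(cv2.findContours(m,cv2.RETR_EXTERNAL,cv2.CHAIN_APPROX_NONE)[0],key=cv2.contourArea)
    (u,v),(a,b),_=cv2.fitEllipse(k);u+=x0;v+=y0;print(name,np.round((u,v,a,b,cv2.contourArea(k)),1),ray(c,u,v,z).round(4))
def sil(c,x,y,h,d,hr,thr):
    f=c['frame'].astype(int)
    for z in hr:
        u,v=proj(c,(x,y+0,z));r=int(round(v));row=thr(f[r]);cols=np.flatnonzero(row);cols=cols[abs(cols-u)<30];print(z,r,cols[[0,-1]] if len(cols) else None,'pred',u.round(1))
E
python3 - <<'E'
from h import *
s=cam('side','s10.png');t=cam('top','t10.png');print(ctrl.get_obs()['eef_pos'],ctrl.get_obs()['time_s'])
h=cv2.cvtColor(t['frame'],cv2.COLOR_RGB2HSV);m=(h[...,0]>100)&(h[...,0]<130)&(h[...,1]>120)&(h[...,2]>50)
x0,x1,y0,y1=100,165,255,310
ys,xs=np.nonzero(m[y0:y1,x0:x1]);print('cup bbox top',xs.min()+x0,xs.max()+x0,ys.min()+y0,ys.max()+y0)
h=cv2.cvtColor(s['frame'],cv2.COLOR_RGB2HSV);m2=(h[...,0]>100)&(h[...,0]<130)&(h[...,1]>120)&(h[...,2]>40);m2[:360]=0;m2[:,:300]=0;m2[:,400:]=0
ys,xs=np.nonzero(m2);print('cup bbox side',xs.min(),xs.max(),ys.min(),ys.max())
# predicted bboxes for candidates
def bbox(c,x,y):
    a=np.linspace(0,6.28,73);P=np.array([proj(c,(x+r*np.cos(q),y+r*np.sin(q),z)) for r,z in((.033,.08),(.028,0)) for q in a]);return P.min(0).round(1),P.max(0).round(1)
for p in((.480,.406),(.480,.402)):print(p,'top',bbox(t,*p),'side',bbox(s,*p))
# beaker on pan: dark-ish vs white pan
a=t['frame'][235:285,270:335].min(2); np.set_printoptions(linewidth=250)
I=np.hstack([cv2.resize(t['frame'][215:315,250:350],(400,400),interpolation=cv2.INTER_CUBIC),cv2.resize(s['frame'][190:290,290:390],(400,400),interpolation=cv2.INTER_CUBIC)]);cv2.imwrite('pics/b10.png',I[:,:,::-1])
for z in(.0905,.1805):print('beaker pred',z,proj(t,(.5177,.0109,z)),proj(s,(.5177,.0109,z)))
for c,r in((t,(258,262,266)),(s,(225,230,235,240,245))):
    for q in r: print(q,c['frame'][q,270:370].min(1).tolist()[::2])
E
```

```text
[0.41625192 0.1739589  0.26195478] 25.95
cup bbox top 113 124 267 294
cup bbox side 330 363 376 423
(0.48, 0.406) top (array([114.5, 266.9]), array([150.3, 295.8])) side (array([330.7, 375.2]), array([363.9, 422.9]))
(0.48, 0.402) top (array([116.3, 266.8]), array([151.9, 295.8])) side (array([330.9, 373.5]), array([363.9, 421. ]))
beaker pred 0.0905 [300.30290633 262.40657146] [340.09984415 250.78331016]
beaker pred 0.1805 [299.42066767 257.03626555] [341.50490913 223.94687672]
258 [252, 252, 251, 252, 252, 252, 252, 244, 173, 165, 226, 252, 252, 252, 252, 252, 252, 252, 252, 252, 252, 246, 221, 244, 252, 252, 252, 252, 250, 252, 252, 252, 252, 251, 253, 254, 241, 104, 38, 38, 39, 38, 39, 36, 37, 38, 36, 35, 37, 37]
262 [252, 250, 250, 252, 252, 252, 252, 251, 237, 198, 248, 253, 253, 252, 252, 252, 252, 252, 252, 252, 252, 241, 176, 216, 251, 252, 252, 252, 249, 251, 252, 252, 251, 248, 252, 253, 231, 81, 38, 38, 37, 40, 38, 38, 38, 39, 38, 37, 37, 37]
266 [252, 251, 251, 252, 252, 252, 252, 252, 245, 214, 245, 252, 253, 252, 252, 252, 252, 252, 251, 247, 224, 140, 159, 218, 250, 2
[... 559 characters left out ...]
 [65, 45, 44, 51, 46, 49, 46, 46, 48, 45, 47, 48, 44, 50, 46, 45, 47, 49, 43, 39, 252, 255, 255, 255, 255, 254, 253, 253, 250, 139, 143, 142, 145, 145, 144, 140, 133, 134, 131, 134, 129, 159, 254, 255, 233, 121, 49, 43, 41, 41]
240 [68, 39, 49, 49, 49, 47, 49, 48, 47, 48, 50, 49, 46, 46, 49, 47, 48, 46, 43, 171, 255, 254, 253, 253, 253, 253, 247, 253, 246, 139, 143, 143, 145, 146, 143, 141, 137, 135, 133, 132, 130, 199, 253, 253, 253, 252, 253, 253, 255, 255]
245 [39, 45, 48, 45, 47, 46, 49, 49, 51, 47, 48, 46, 45, 48, 48, 48, 47, 46, 115, 255, 253, 253, 253, 253, 252, 252, 253, 253, 237, 137, 145, 145, 148, 145, 144, 142, 140, 136, 133, 133, 130, 234, 254, 253, 253, 251, 253, 253, 253, 253]
```

The cup is confirmed at (0.480, 0.406), and the beaker stands centred on the pan. Next I'll turn the tool 25° below horizontal for a side grasp of the cup.

Emit:
servo_tool(steps=[{"dx": 0, "dy": 0.2, "dz": 0, "wx": 0, "wy": 0, "wz": 0.035}, {"dx": 0, "dy": 0.4, "dz": 0, "wx": 0, "wy": 0, "wz": 0.07}, {"dx": 0, "dy": 0.6, "dz": 0, "wx": 0, "wy": 0, "wz": 0.1}, {"dx": 0, "dy": 0.8, "dz": 0, "wx": 0, "wy": 0, "wz": 0.135}, {"dx": 0, "dy": 1.0, "dz": 0, "wx": 0, "wy": 0, "wz": 0.164}])

```text
time_s: 26.37
eef_pos: [0.4191, 0.2722, 0.2617]
eef_rot: [0.0, -0.257, 0.966, -0.0]
wrist_force: [1.2, 1.0, -0.4]
opening: 0.999
grasp_force: 0.0
```

Emit:
servo_tool(steps=[{"dx": 0, "dy": 0.2, "dz": 0, "wx": 0.018, "wy": -0.031, "wz": 0}, {"dx": 0, "dy": 0.4, "dz": 0, "wx": 0.036, "wy": -0.063, "wz": 0}, {"dx": 0, "dy": 0.6, "dz": 0, "wx": 0.053, "wy": -0.094, "wz": 0}, {"dx": 0.05, "dy": 0.8, "dz": 0, "wx": 0.071, "wy": -0.126, "wz": 0}, {"dx": 0.1, "dy": 1.0, "dz": 0, "wx": 0.089, "wy": -0.157, "wz": 0}])

```text
time_s: 26.78
eef_pos: [0.4294, 0.3725, 0.2632]
eef_rot: [0.274, -0.244, 0.927, 0.072]
wrist_force: [0.7, -0.7, -1.1]
opening: 1.0
grasp_force: 0.0
```

Emit:
servo_tool(steps=[{"dx": 0, "dy": 0, "dz": 0, "wx": 0.018, "wy": -0.031, "wz": 0}, {"dx": 0, "dy": 0, "dz": 0, "wx": 0.036, "wy": -0.063, "wz": 0}, {"dx": 0, "dy": 0, "dz": 0, "wx": 0.053, "wy": -0.094, "wz": 0}, {"dx": 0, "dy": 0, "dz": 0, "wx": 0.071, "wy": -0.126, "wz": 0}, {"dx": 0, "dy": 0, "dz": 0, "wx": 0.089, "wy": -0.157, "wz": 0}])

```text
time_s: 27.2
eef_pos: [0.4272, 0.3731, 0.263]
eef_rot: [0.52, -0.214, 0.816, 0.135]
wrist_force: [0.9, 2.5, -1.3]
opening: 0.999
grasp_force: 0.0
```

Run:
```python
from h import *
from scipy.spatial.transform import Rotation as R
o=ctrl.get_obs();w=o['eef_rot'];print(o['eef_pos'],o['q'].round(3));print(R.from_quat([w[1],w[2],w[3],w[0]]).as_matrix().round(3))
```

```text
[0.42724719 0.37308664 0.26304626] [ 0.507 -0.47   2.468  0.207  0.01  -1.781]
[[-0.369 -0.489  0.791]
 [-0.209  0.872  0.442]
 [-0.906 -0.002 -0.424]]
```

```bash
cat > arm.py <<'E'
import numpy as np
from scipy.optimize import least_squares
D=[([.956,.1815,1.608,1.354],(.2282,.5272,.1957)),([.2473,.3349,1.597,1.2189],(.545,.2593,.1118)),([-.84,.36,1.38,1.4],(.5197,-.4026,.1980)),([.507,-.47,2.468,.01],(.4272,.3731,.263))]
def pl(p,q):
    off,h,L1,L2,T=p;q1,q2,q3,q5=q;s2=q2+q3;s3=s2+q5
    return L1*np.sin(q2)+L2*np.sin(s2)+T*np.sin(s3),h+L1*np.cos(q2)+L2*np.cos(s2)+T*np.cos(s3)
def res(p):
    e=[]
    for q,x in D:
        r,z=pl(p,q);e+=[r*np.cos(q[0])-p[0]*np.sin(q[0])-x[0],r*np.sin(q[0])+p[0]*np.cos(q[0])-x[1],z-x[2]]
    return e
P=least_squares(res,[.117,.2,.4,.4,.2]).x
def ik(r,z,pitch,Pp=None):
    off,h,L1,L2,T=P
    w=np.array([r-T*np.sin(pitch),z-T*np.cos(pitch)-h]);d=np.hypot(*w)
    c=(d*d-L1*L1-L2*L2)/(2*L1*L2)
    if abs(c)>1:return None
    q3=np.arccos(c);q2=np.arctan2(w[0],w[1])-np.arctan2(L2*np.sin(q3),L1+L2*np.cos(q3))
    return np.round([q2,q3,pitch-q2-q3],2),'wrist',w.round(3)+[0,h]
E
python3 - <<'E'
from arm import *
print(P,np.abs(res(P)).max())
from math import radians as rd
rc=np.sqrt(.629**2-P[0]**2)
for deg in(115,125,135,145):
    s,c=np.sin(rd(deg)),np.cos(rd(deg));print(deg,ik(rc+.045*s,.042+.045*c,rd(deg)),ik(rc-.065*s,.042-.065*c,rd(deg)))
    for tilt in(95,110,125):
        pt=rd(deg+tilt); # grasp point ~ (.48,z .225)
        print('  pour',tilt,ik(.47+.045*np.sin(pt),.235+.045*np.cos(pt),pt))
E
```

```text
[0.11816981 0.20594939 0.45569144 0.48692526 0.35205614] 0.009812189943716576
115 (array([ 0.38,  2.4 , -0.78]), 'wrist', array([0.34      , 0.17194939])) (array([ 0.08,  2.63, -0.7 ]), 'wrist', array([0.24      , 0.21794939]))
  pour 95 (array([0.35, 1.5 , 1.82]), 'wrist', array([0.624     , 0.50094939]))
  pour 110 (array([0.51, 1.37, 2.04]), 'wrist', array([0.687     , 0.45194939]))
  pour 125 (array([0.67, 1.27, 2.25]), 'wrist', array([0.736     , 0.38894939]))
125 (array([ 0.29,  2.35, -0.45]), 'wrist', array([0.366     , 0.21794939])) (array([-0.06,  2.53, -0.28]), 'wrist', array([0.276     , 0.28094939]))
  pour 95 (array([0.46, 1.41, 1.97]), 'wrist', array([0.667     , 0.46994939]))
  pour 110 (array([0.62, 1.3 , 2.18]), 'wrist', array([0.722     , 0.41094939]))
  pour 125 (array([0.76, 1.23, 2.38]), 'wrist', array([0.759     , 0.33994939]))
135 (array([ 0.24,  2.26, -0.14]), 'wrist', array([0.401     , 0.25894939])) (array([-0.09,  2.39,  0.06]), 'wrist', array([0.323     , 0.33694939]))
  pour 95 (array([0.57, 1.33, 2.11]), 'wrist', array([0.705     , 0.43194939]))
  pour 110 (array([0.71, 1.25, 2.31]), 'wrist', array([0.748     , 0.36494939]))
  pour 125 (array([0.84, 1.21, 2.49]), 'wrist', array([0.772     , 0.28794939]))
145 (array([0.24, 2.15, 0.14]), 'wrist', array([0.442     , 0.29394939])) (array([-0.05,  2.22,  0.35]), 'wrist', array([0.379     , 0.38394939]))
  pour 95 (array([0.67, 1.27, 2.25]), 'wrist', array([0.736     , 0.38894939]))
  pour 110 (array([0.8 , 1.21, 2.44]), 'wrist', array([0.767     , 0.31494939]))
  pour 125 (array([0.91, 1.2 , 2.6 ]), 'wrist', array([0.777     , 0.23494939]))
```

Emit:
servo_tool(steps=[{"dx": 0, "dy": 0, "dz": 0, "wx": -0.018, "wy": 0.031, "wz": 0}, {"dx": 0, "dy": 0, "dz": 0, "wx": -0.036, "wy": 0.063, "wz": 0}, {"dx": 0.05, "dy": 0.05, "dz": -0.1, "wx": -0.053, "wy": 0.094, "wz": 0}, {"dx": 0.15, "dy": 0.1, "dz": -0.3, "wx": -0.071, "wy": 0.126, "wz": 0}, {"dx": 0.23, "dy": 0.16, "dz": -0.5, "wx": -0.082, "wy": 0.145, "wz": 0}])

```text
time_s: 27.62
eef_pos: [0.4538, 0.3915, 0.2162]
eef_rot: [0.289, -0.242, 0.923, 0.075]
wrist_force: [1.6, -0.1, 0.5]
opening: 1.001
grasp_force: 0.0
```

Emit:
servo_tool(steps=[{"dx": 0, "dy": 0, "dz": -0.1, "wx": 0, "wy": 0, "wz": 0}, {"dx": 0, "dy": 0, "dz": -0.3, "wx": 0, "wy": 0, "wz": 0}, {"dx": 0, "dy": 0, "dz": -0.5, "wx": 0, "wy": 0, "wz": 0}, {"dx": 0, "dy": 0, "dz": -0.7, "wx": 0, "wy": 0, "wz": 0}, {"dx": 0, "dy": 0, "dz": -0.8, "wx": 0, "wy": 0, "wz": 0}])

```text
time_s: 28.03
eef_pos: [0.4485, 0.3888, 0.1284]
eef_rot: [0.286, -0.243, 0.924, 0.074]
wrist_force: [-0.3, 0.6, -0.7]
opening: 1.003
grasp_force: 0.0
```

Run:
```python
from h import *
from scipy.spatial.transform import Rotation as R
for _ in range(2): s=cam('side')
o=ctrl.get_obs();w=o['eef_rot'];M=R.from_quat([w[1],w[2],w[3],w[0]]).as_matrix();print(o['eef_pos'],o['q'].round(3));print(M.round(3))
d=M[:,2];a=d.copy();a[2]=0;a/=np.linalg.norm(a);n=M[:,1]
v=np.array([.480,.406,.05])-o['eef_pos'];print('to axis: along d',v@d,'n',v@n,'e',v@np.cross(d,n));print('delta to goal',(np.array([.480,.406,.05])+.04*d-o['eef_pos']).round(4))
h=cv2.cvtColor(s['frame'],cv2.COLOR_RGB2HSV);m2=(h[...,0]>100)&(h[...,0]<130)&(h[...,1]>120)&(h[...,2]>40);m2[:360]=0;m2[:,:300]=0;m2[:,400:]=0
ys,xs=np.nonzero(m2);print('cup bbox side',xs.min(),xs.max(),ys.min(),ys.max())
```

```text
[0.44827347 0.38879415 0.12854623] [ 0.517 -0.048  2.139 -0.009  0.452 -1.561]
[[-0.72  -0.491  0.491]
 [-0.407  0.871  0.275]
 [-0.563 -0.002 -0.827]]
to axis: along d 0.08523698902480348 n -0.00043270944366290923 e -0.01437331457406992
delta to goal [ 0.0514  0.0282 -0.1116]
cup bbox side 330 363 376 423
```

Emit:
servo_tool(steps=[{"dx": -0.1, "dy": -0.06, "dz": -0.08, "wx": 0, "wy": 0, "wz": 0}, {"dx": -0.02, "dy": -0.01, "dz": -0.21, "wx": 0, "wy": 0, "wz": 0}, {"dx": 0.06, "dy": 0.03, "dz": -0.35, "wx": 0, "wy": 0, "wz": 0}, {"dx": 0.14, "dy": 0.08, "dz": -0.5, "wx": 0, "wy": 0, "wz": 0}, {"dx": 0.2, "dy": 0.11, "dz": -0.6, "wx": 0, "wy": 0, "wz": 0}])

```text
time_s: 28.55
eef_pos: [0.471, 0.4016, 0.0721]
eef_rot: [0.288, -0.243, 0.923, 0.075]
wrist_force: [0.3, 0.4, -0.6]
opening: 0.998
grasp_force: 0.0
```

Emit:
servo_tool(steps=[{"dx": 0.06, "dy": 0.03, "dz": -0.1, "wx": 0, "wy": 0, "wz": 0}, {"dx": 0.12, "dy": 0.07, "dz": -0.2, "wx": 0, "wy": 0, "wz": 0}, {"dx": 0.18, "dy": 0.1, "dz": -0.3, "wx": 0, "wy": 0, "wz": 0}, {"dx": 0.24, "dy": 0.13, "dz": -0.4, "wx": 0, "wy": 0, "wz": 0}, {"dx": 0.24, "dy": 0.13, "dz": -0.4, "wx": 0, "wy": 0, "wz": 0}])

```text
time_s: 28.97
eef_pos: [0.4949, 0.4142, 0.0313]
eef_rot: [0.287, -0.242, 0.924, 0.074]
wrist_force: [-0.9, -0.7, 0.3]
opening: 0.999
grasp_force: 0.0
```

Run:
```python
from h import *
s=cam('side');o=ctrl.get_obs();print(o['eef_pos'],o['wrist_force'])
I=cv2.resize(s['frame'][320:440,280:420],(700,600),interpolation=cv2.INTER_CUBIC)
I=np.clip(255*(I/255.)**.5,0,255).astype(np.uint8);cv2.imwrite('pics/cup.png',I[:,:,::-1])
h=cv2.cvtColor(s['frame'],cv2.COLOR_RGB2HSV);m2=(h[...,0]>100)&(h[...,0]<130)&(h[...,1]>120)&(h[...,2]>40);m2[:360]=0;m2[:,:300]=0;m2[:,400:]=0
ys,xs=np.nonzero(m2);print('cup bbox side',xs.min(),xs.max(),ys.min(),ys.max())
```

```text
[0.49450863 0.41420416 0.03181565] [-0.33000547 -0.44720719 -0.04259887]
cup bbox side 330 364 375 423
```

View pics/cup.png

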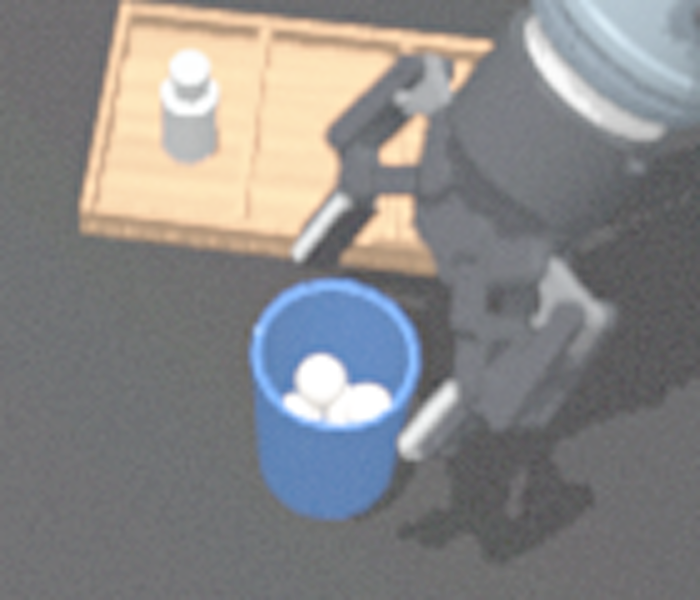

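The picture shows the cup centred between the open fingers, with tips at (300,258) and (410,450). They are still short of the cup's axis, so I'll work out how far to advance.

Run:
```python
from h import *
s=cam('side');e=ctrl.get_obs()['eef_pos'];d=np.array([.491,.275,-.827]);n=np.array([-.491,.871,0])
for k in(.01,.02,.03,.04,.05,.06): print(k,[((proj(s,e+g*.0425*n-k*d)-[280,320])*5).round(0) for g in(-1,1)])
```

```text
0.01 [array([263., 326.]), array([355., 500.])]
0.02 [array([276., 311.]), array([369., 484.])]
0.03 [array([289., 295.]), array([383., 468.])]
0.04 [array([302., 279.]), array([397., 452.])]
0.05 [array([315., 263.]), array([411., 436.])]
0.06 [array([328., 247.]), array([426., 419.])]
```

Emit:
servo_tool(steps=[{"dx": 0.04, "dy": 0.02, "dz": -0.08, "wx": 0, "wy": 0, "wz": 0}, {"dx": 0.07, "dy": 0.04, "dz": -0.16, "wx": 0, "wy": 0, "wz": 0}, {"dx": 0.1, "dy": 0.06, "dz": -0.24, "wx": 0, "wy": 0, "wz": 0}, {"dx": 0.13, "dy": 0.07, "dz": -0.3, "wx": 0, "wy": 0, "wz": 0}, {"dx": 0.13, "dy": 0.07, "dz": -0.3, "wx": 0, "wy": 0, "wz": 0}])

```text
time_s: 29.48
eef_pos: [0.5067, 0.421, 0.0001]
eef_rot: [0.286, -0.243, 0.924, 0.074]
wrist_force: [-0.2, -0.4, -0.3]
opening: 1.001
grasp_force: 0.0
```

Emit:
servo_tool(steps=[{"dx": 0, "dy": 0, "dz": 0, "wx": 0, "wy": 0, "wz": 0}, {"dx": 0, "dy": 0, "dz": 0, "wx": 0, "wy": 0, "wz": 0}, {"dx": 0, "dy": 0, "dz": 0, "wx": 0, "wy": 0, "wz": 0}, {"dx": 0, "dy": 0, "dz": 0, "wx": 0, "wy": 0, "wz": 0}, {"dx": 0, "dy": 0, "dz": 0, "wx": 0, "wy": 0, "wz": 0}], jaw=0.2)

```text
time_s: 29.9
eef_pos: [0.5071, 0.4214, 0.002]
eef_rot: [0.287, -0.243, 0.924, 0.075]
wrist_force: [-2.8, -2.3, 4.3]
opening: 0.716
grasp_force: 60.3
```

Emit:
servo_tool(steps=[{"dx": 0, "dy": 0, "dz": 0, "wx": 0, "wy": 0, "wz": 0}, {"dx": 0, "dy": 0, "dz": 0, "wx": 0, "wy": 0, "wz": 0}, {"dx": 0, "dy": 0, "dz": 0.02, "wx": 0, "wy": 0, "wz": 0}, {"dx": 0, "dy": 0, "dz": 0.06, "wx": 0, "wy": 0, "wz": 0}, {"dx": 0, "dy": 0, "dz": 0.12, "wx": 0, "wy": 0, "wz": 0}])

```text
time_s: 30.32
eef_pos: [0.506, 0.4207, 0.0124]
eef_rot: [0.286, -0.243, 0.924, 0.074]
wrist_force: [-0.8, -0.2, -3.6]
opening: 0.719
grasp_force: 60.1
```

Run:
```python
from h import *
s=cam('side','cup2.png');o=ctrl.get_obs();print(o['eef_pos'],o['eef_rot'],o['wrist_force'],o['opening'])
h=cv2.cvtColor(s['frame'],cv2.COLOR_RGB2HSV);m2=(h[...,0]>100)&(h[...,0]<130)&(h[...,1]>120)&(h[...,2]>40);m2[:340]=0;m2[:,:300]=0;m2[:,400:]=0
ys,xs=np.nonzero(m2);print('cup bbox side',xs.min(),xs.max(),ys.min(),ys.max())
```

```text
[0.50712733 0.42144661 0.01440132] [ 0.28719704 -0.24259768  0.92362737  0.07467739] [ 0.65009237  0.42459403 -0.92504908] 0.719468906470918
cup bbox side 330 361 372 420
```

Run:
```python
from arm import *
from math import radians as rd
phi=rd(-12.0);a=np.array([np.cos(phi),np.sin(phi)]);C=np.array([.518,.0115]);r0=.5045
for t,lz in((0,.30),(30,.26),(45,.26),(45,.212),(60,.203),(70,.199),(80,.196),(90,.193),(100,.191),(110,.190),(115,.19)):
    u=np.array([np.sin(rd(t)),np.cos(rd(t))]);f=np.array([u[1],-u[0]])
    p=np.array([-.012,lz])-.0785*u-.002*f
    xy=C+a*p[0];print(t,lz,np.r_[xy,p[1]].round(4),ik(r0+p[0],p[1],rd(145+t)))
```

```text
0 0.3 [0.5043 0.0144 0.2215] (array([-0.42,  2.22,  0.73]), 'wrist', array([0.289     , 0.50994939]))
30 0.26 [0.4662 0.0225 0.193 ] (array([-0.12,  1.92,  1.25]), 'wrist', array([0.421     , 0.54394939]))
45 0.26 [0.4506 0.0258 0.2059] (array([0.05, 1.75, 1.52]), 'wrist', array([0.497     , 0.55294939]))
45 0.212 [0.4506 0.0258 0.1579] (array([0.08, 1.82, 1.42]), 'wrist', array([0.497     , 0.50494939]))
60 0.203 [0.4388 0.0283 0.1655] (array([0.25, 1.66, 1.67]), 'wrist', array([0.572     , 0.48494939]))
70 0.199 [0.4334 0.0295 0.174 ] (array([0.37, 1.56, 1.83]), 'wrist', array([0.62      , 0.46194939]))
80 0.196 [0.4303 0.0301 0.1843] (array([0.48, 1.46, 1.98]), 'wrist', array([0.664     , 0.43294939]))
90 0.193 [0.4295 0.0303 0.195 ] (array([0.59, 1.38, 2.13]), 'wrist', array([0.702     , 0.39694939]))
100 0.191 [0.431  0.03   0.2066] (array([0.69, 1.3 , 2.28]), 'wrist', array([0.735     , 0.35494939]))
110 0.19 [0.4348 0.0292 0.2187] (array([0.79, 1.24, 2.42]), 'wrist', array([0.759     , 0.30994939]))
115 0.19 [0.4375 0.0286 0.225 ] (array([0.83, 1.22, 2.48]), 'wrist', array([0.769     , 0.28594939]))
```

Emit:
servo_tool(steps=[{"dx": 0, "dy": 0, "dz": 0.2, "wx": 0, "wy": 0, "wz": 0}, {"dx": 0, "dy": 0, "dz": 0.4, "wx": 0, "wy": 0, "wz": 0}, {"dx": 0, "dy": 0, "dz": 0.6, "wx": 0, "wy": 0, "wz": 0}, {"dx": 0, "dy": 0, "dz": 0.8, "wx": 0, "wy": 0, "wz": 0}, {"dx": 0, "dy": 0, "dz": 1.0, "wx": 0, "wy": 0, "wz": 0}])

```text
time_s: 30.78
eef_pos: [0.5067, 0.4211, 0.1144]
eef_rot: [0.287, -0.243, 0.924, 0.075]
wrist_force: [0.2, -0.5, -3.5]
opening: 0.722
grasp_force: 61.0
```

Emit:
servo_tool(steps=[{"dx": 0, "dy": -0.1, "dz": 0.2, "wx": 0, "wy": 0, "wz": 0}, {"dx": -0.05, "dy": -0.2, "dz": 0.4, "wx": 0, "wy": 0, "wz": 0}, {"dx": -0.1, "dy": -0.3, "dz": 0.6, "wx": 0, "wy": 0, "wz": 0}, {"dx": -0.15, "dy": -0.4, "dz": 0.8, "wx": 0, "wy": 0, "wz": 0}, {"dx": -0.2, "dy": -0.5, "dz": 1.0, "wx": 0, "wy": 0, "wz": 0}])

```text
time_s: 31.2
eef_pos: [0.4863, 0.3707, 0.2142]
eef_rot: [0.287, -0.243, 0.924, 0.075]
wrist_force: [0.0, 0.1, -3.7]
opening: 0.719
grasp_force: 61.0
```

Emit:
servo_tool(steps=[{"dx": 0, "dy": -0.15, "dz": 0.1, "wx": 0, "wy": 0, "wz": -0.02}, {"dx": 0, "dy": -0.33, "dz": 0.2, "wx": 0, "wy": 0, "wz": -0.04}, {"dx": 0, "dy": -0.5, "dz": 0.3, "wx": 0, "wy": 0, "wz": -0.06}, {"dx": 0, "dy": -0.7, "dz": 0.36, "wx": 0, "wy": 0, "wz": -0.08}, {"dx": 0, "dy": -0.87, "dz": 0.36, "wx": 0, "wy": 0, "wz": -0.1}])

```text
time_s: 31.62
eef_pos: [0.4874, 0.2835, 0.2517]
eef_rot: [0.297, -0.093, 0.95, 0.029]
wrist_force: [-0.6, -0.1, -2.9]
opening: 0.722
grasp_force: 61.0
```

Emit:
servo_tool(steps=[{"dx": 0, "dy": -0.17, "dz": 0, "wx": 0, "wy": 0, "wz": -0.02}, {"dx": 0, "dy": -0.35, "dz": 0, "wx": 0, "wy": 0, "wz": -0.04}, {"dx": 0, "dy": -0.52, "dz": 0, "wx": 0, "wy": 0, "wz": -0.06}, {"dx": 0, "dy": -0.7, "dz": 0, "wx": 0, "wy": 0, "wz": -0.08}, {"dx": 0, "dy": -0.87, "dz": 0, "wx": 0, "wy": 0, "wz": -0.1}])

```text
time_s: 32.03
eef_pos: [0.4865, 0.1964, 0.2494]
eef_rot: [0.296, 0.056, 0.953, -0.018]
wrist_force: [0.6, 0.8, -2.4]
opening: 0.719
grasp_force: 60.9
```

Emit:
servo_tool(steps=[{"dx": -0.05, "dy": -0.17, "dz": 0, "wx": 0, "wy": 0, "wz": -0.006}, {"dx": -0.1, "dy": -0.35, "dz": 0, "wx": 0, "wy": 0, "wz": -0.012}, {"dx": -0.15, "dy": -0.52, "dz": 0, "wx": 0, "wy": 0, "wz": -0.02}, {"dx": -0.2, "dy": -0.7, "dz": 0, "wx": 0, "wy": 0, "wz": -0.03}, {"dx": -0.26, "dy": -0.87, "dz": 0, "wx": 0, "wy": 0, "wz": -0.03}])

```text
time_s: 32.45
eef_pos: [0.4604, 0.1099, 0.2493]
eef_rot: [0.295, 0.1, 0.95, -0.032]
wrist_force: [-0.2, 1.0, -3.0]
opening: 0.72
grasp_force: 61.0
```

```bash
cat > pose.py <<'E'
from h import *
from scipy.spatial.transform import Rotation as R
def pose():
    o=ctrl.get_obs();w=o['eef_rot'];M=R.from_quat([w[1],w[2],w[3],w[0]]).as_matrix()
    print(o['eef_pos'].round(4),'q',o['q'].round(3),'F',o['wrist_force'].round(1),'op',round(o['opening'],3));print('d',M[:,2].round(3),'n',M[:,1].round(3));return o['eef_pos'],M
E
python3 -c "
from pose import *
pose()"
```

```text
[0.4604 0.1099 0.2493] q [ 0.125 -0.518  2.223 -0.246  0.877 -1.132] F [-0.2  1.  -3. ] op 0.72
d [ 0.554 -0.119 -0.824] n [ 0.209  0.978 -0.001]
```

Emit:
servo_tool(steps=[{"dx": 0, "dy": -0.2, "dz": 0, "wx": 0.007, "wy": 0.033, "wz": 0}, {"dx": 0, "dy": -0.4, "dz": 0, "wx": 0.014, "wy": 0.065, "wz": 0}, {"dx": 0, "dy": -0.6, "dz": 0, "wx": 0.021, "wy": 0.098, "wz": 0}, {"dx": 0, "dy": -0.8, "dz": 0, "wx": 0.028, "wy": 0.13, "wz": 0}, {"dx": 0, "dy": -0.84, "dz": 0, "wx": 0.035, "wy": 0.163, "wz": 0}])

```text
time_s: 32.87
eef_pos: [0.4615, 0.0234, 0.251]
eef_rot: [0.038, 0.106, 0.994, -0.004]
wrist_force: [1.1, -0.1, -2.6]
opening: 0.722
grasp_force: 61.2
```

Emit:
servo_tool(steps=[{"dx": -0.02, "dy": 0, "dz": -0.1, "wx": 0.003, "wy": 0.016, "wz": 0}, {"dx": -0.04, "dy": 0, "dz": -0.2, "wx": 0.007, "wy": 0.033, "wz": 0}, {"dx": -0.06, "dy": 0, "dz": -0.3, "wx": 0.01, "wy": 0.049, "wz": 0}, {"dx": -0.08, "dy": 0, "dz": -0.4, "wx": 0.014, "wy": 0.065, "wz": 0}, {"dx": -0.1, "dy": 0, "dz": -0.43, "wx": 0.017, "wy": 0.082, "wz": 0}])

```text
time_s: 33.28
eef_pos: [0.4504, 0.0262, 0.2051]
eef_rot: [-0.093, 0.104, 0.99, 0.009]
wrist_force: [0.8, 0.3, -2.6]
opening: 0.724
grasp_force: 61.0
```

Run:
```python
from pose import *
s=cam('side','p1.png');e,M=pose()
d,n=M[:,2],M[:,1];x=M[:,0]
# cup geometry: at tilt0, pitch 145.4: d=(sin,cos)
tau=np.degrees(np.arctan2(np.hypot(d[0],d[1])*np.sign(d[0]*.978-d[1]*.208),d[2]));print('tilt',145.4-tau if 0 else tau)
h=cv2.cvtColor(s['frame'],cv2.COLOR_RGB2HSV);m=(h[...,0]>105)&(h[...,0]<130)&(h[...,1]>150)&(h[...,2]>40);m[:100]=0;m[330:]=0;m[:,:270]=0;m[:,420:]=0
ys,xs=np.nonzero(m);print('cup bbox side',xs.min(),xs.max(),ys.min(),ys.max(),len(xs))
# expected
t=np.radians(45);a=np.array([.978,-.208,0]);Z=np.array([0,0,1.]);u=np.sin(t)*a+np.cos(t)*Z;f=np.cos(t)*a-np.sin(t)*Z;nn=np.array([.208,.978,0])
B=e-.031*f-.0015*u
P=np.array([proj(s,B+z*u+r*(np.cos(q)*f+np.sin(q)*nn)) for r,z in((.033,.08),(.028,0)) for q in np.linspace(0,6.28,60)]);print('pred',P.min(0),P.max(0),'lip',B+.08*u+.033*f)
```

```text
[0.4508 0.0258 0.2046] q [-2.060e-01  4.800e-02  1.750e+00 -1.000e-03  1.535e+00 -1.567e+00] F [-0.8 -2.1 -3.5] op 0.714
d [-0.186  0.038 -0.982] n [ 0.208  0.978 -0.001]
tilt -169.04168153175388
cup bbox side 349 387 188 224 506
pred [346.93526618 182.93935836] [389.03211903 225.64772435] lip [0.50646399 0.01400094 0.25871541]
```

Emit:
servo_tool(steps=[{"dx": 0, "dy": 0, "dz": -0.1, "wx": 0, "wy": 0, "wz": 0}, {"dx": 0, "dy": 0, "dz": -0.2, "wx": 0, "wy": 0, "wz": 0}, {"dx": 0, "dy": 0, "dz": -0.3, "wx": 0, "wy": 0, "wz": 0}, {"dx": 0, "dy": 0, "dz": -0.4, "wx": 0, "wy": 0, "wz": 0}, {"dx": 0, "dy": 0, "dz": -0.47, "wx": 0, "wy": 0, "wz": 0}])

```text
time_s: 33.75
eef_pos: [0.4502, 0.0266, 0.1582]
eef_rot: [-0.092, 0.104, 0.99, 0.009]
wrist_force: [-0.7, -0.6, -3.4]
opening: 0.717
grasp_force: 61.0
```

Emit:
servo_tool(steps=[{"dx": -0.02, "dy": 0, "dz": 0.01, "wx": 0.003, "wy": 0.016, "wz": 0}, {"dx": -0.05, "dy": 0.01, "dz": 0.03, "wx": 0.007, "wy": 0.033, "wz": 0}, {"dx": -0.08, "dy": 0.02, "dz": 0.05, "wx": 0.01, "wy": 0.049, "wz": 0}, {"dx": -0.1, "dy": 0.02, "dz": 0.06, "wx": 0.014, "wy": 0.065, "wz": 0}, {"dx": -0.12, "dy": 0.025, "dz": 0.076, "wx": 0.017, "wy": 0.082, "wz": 0}])

```text
time_s: 34.17
eef_pos: [0.4391, 0.0288, 0.167]
eef_rot: [-0.221, 0.102, 0.97, 0.022]
wrist_force: [0.5, 0.1, -2.6]
opening: 0.72
grasp_force: 61.5
```

Emit:
servo_tool(steps=[{"dx": -0.01, "dy": 0, "dz": 0.02, "wx": 0.002, "wy": 0.011, "wz": 0}, {"dx": -0.02, "dy": 0, "dz": 0.035, "wx": 0.005, "wy": 0.022, "wz": 0}, {"dx": -0.03, "dy": 0.01, "dz": 0.05, "wx": 0.007, "wy": 0.033, "wz": 0}, {"dx": -0.045, "dy": 0.01, "dz": 0.07, "wx": 0.009, "wy": 0.044, "wz": 0}, {"dx": -0.054, "dy": 0.012, "dz": 0.085, "wx": 0.012, "wy": 0.054, "wz": 0}])

```text
time_s: 34.58
eef_pos: [0.4338, 0.0301, 0.1752]
eef_rot: [-0.304, 0.099, 0.947, 0.031]
wrist_force: [0.2, -0.3, -3.4]
opening: 0.72
grasp_force: 61.4
```

Emit:
servo_tool(steps=[{"dx": -0.006, "dy": 0, "dz": 0.02, "wx": 0.002, "wy": 0.011, "wz": 0}, {"dx": -0.012, "dy": 0, "dz": 0.04, "wx": 0.005, "wy": 0.022, "wz": 0}, {"dx": -0.018, "dy": 0, "dz": 0.06, "wx": 0.007, "wy": 0.033, "wz": 0}, {"dx": -0.024, "dy": 0.006, "dz": 0.08, "wx": 0.009, "wy": 0.044, "wz": 0}, {"dx": -0.03, "dy": 0.006, "dz": 0.103, "wx": 0.012, "wy": 0.054, "wz": 0}])

```text
time_s: 35.0
eef_pos: [0.4308, 0.0307, 0.1853]
eef_rot: [-0.385, 0.095, 0.917, 0.041]
wrist_force: [0.4, 0.2, -2.7]
opening: 0.72
grasp_force: 61.4
```

```bash
cat > balls.py <<'E'
from pose import *
def balls(tag):
    e,M=pose()
    for n in('side','top'):
        c=cam(n,f'{tag}_{n}.png')
    return e,M
E
python3 -c "
from balls import *
balls('p2')"
```

```text
[0.4308 0.0307 0.1853] q [-2.070e-01  5.170e-01  1.414e+00  2.000e-03  2.006e+00 -1.570e+00] F [ 0.4  0.2 -2.7] op 0.72
d [-0.698  0.148 -0.7  ] n [0.206 0.979 0.001]
```

Emit:
servo_tool(steps=[{"dx": 0, "dy": 0, "dz": 0.02, "wx": 0.002, "wy": 0.011, "wz": 0}, {"dx": 0, "dy": 0, "dz": 0.04, "wx": 0.005, "wy": 0.022, "wz": 0}, {"dx": -0.005, "dy": 0, "dz": 0.06, "wx": 0.007, "wy": 0.033, "wz": 0}, {"dx": -0.008, "dy": 0, "dz": 0.08, "wx": 0.009, "wy": 0.044, "wz": 0}, {"dx": -0.008, "dy": 0, "dz": 0.107, "wx": 0.012, "wy": 0.054, "wz": 0}])

```text
time_s: 35.52
eef_pos: [0.4299, 0.0307, 0.1962]
eef_rot: [-0.463, 0.091, 0.88, 0.05]
wrist_force: [-0.2, 0.6, -3.5]
opening: 0.715
grasp_force: 61.4
```

Emit:
servo_tool(steps=[{"dx": 0, "dy": 0, "dz": 0, "wx": 0, "wy": 0, "wz": 0}, {"dx": 0, "dy": 0, "dz": 0, "wx": 0, "wy": 0, "wz": 0}, {"dx": 0, "dy": 0, "dz": 0, "wx": 0, "wy": 0, "wz": 0}, {"dx": 0, "dy": 0, "dz": 0, "wx": 0, "wy": 0, "wz": 0}, {"dx": 0, "dy": 0, "dz": 0, "wx": 0, "wy": 0, "wz": 0}])

```text
time_s: 35.93
eef_pos: [0.4299, 0.0307, 0.1969]
eef_rot: [-0.462, 0.091, 0.881, 0.05]
wrist_force: [0.1, 0.7, -3.4]
opening: 0.723
grasp_force: 61.3
```

Emit:
servo_tool(steps=[{"dx": 0, "dy": 0, "dz": 0.02, "wx": 0.002, "wy": 0.011, "wz": 0}, {"dx": 0, "dy": 0, "dz": 0.045, "wx": 0.005, "wy": 0.022, "wz": 0}, {"dx": 0.005, "dy": 0, "dz": 0.07, "wx": 0.007, "wy": 0.033, "wz": 0}, {"dx": 0.01, "dy": 0, "dz": 0.095, "wx": 0.009, "wy": 0.044, "wz": 0}, {"dx": 0.015, "dy": 0, "dz": 0.116, "wx": 0.012, "wy": 0.054, "wz": 0}])

```text
time_s: 36.35
eef_pos: [0.4315, 0.0306, 0.2086]
eef_rot: [-0.538, 0.086, 0.837, 0.058]
wrist_force: [0.8, 0.8, -2.6]
opening: 0.721
grasp_force: 61.3
```

Emit:
servo_tool(steps=[{"dx": 0, "dy": 0, "dz": 0, "wx": 0, "wy": 0, "wz": 0}, {"dx": 0, "dy": 0, "dz": 0, "wx": 0, "wy": 0, "wz": 0}, {"dx": 0, "dy": 0, "dz": 0, "wx": 0, "wy": 0, "wz": 0}, {"dx": 0, "dy": 0, "dz": 0, "wx": 0, "wy": 0, "wz": 0}, {"dx": 0, "dy": 0, "dz": 0, "wx": 0, "wy": 0, "wz": 0}])

```text
time_s: 36.77
eef_pos: [0.4314, 0.0306, 0.2087]
eef_rot: [-0.537, 0.086, 0.837, 0.058]
wrist_force: [0.2, -0.5, -0.9]
opening: 0.72
grasp_force: 61.7
```

Emit:
servo_tool(steps=[{"dx": 0.005, "dy": 0, "dz": 0.02, "wx": 0.002, "wy": 0.011, "wz": 0}, {"dx": 0.01, "dy": 0, "dz": 0.045, "wx": 0.005, "wy": 0.022, "wz": 0}, {"dx": 0.02, "dy": 0, "dz": 0.07, "wx": 0.007, "wy": 0.033, "wz": 0}, {"dx": 0.03, "dy": -0.005, "dz": 0.095, "wx": 0.009, "wy": 0.044, "wz": 0}, {"dx": 0.038, "dy": -0.008, "dz": 0.121, "wx": 0.012, "wy": 0.054, "wz": 0}])

```text
time_s: 37.18
eef_pos: [0.4353, 0.0298, 0.2208]
eef_rot: [-0.608, 0.081, 0.787, 0.067]
wrist_force: [-1.1, -0.1, -1.4]
opening: 0.719
grasp_force: 61.7
```

Emit:
servo_tool(steps=[{"dx": 0, "dy": 0, "dz": 0, "wx": 0, "wy": 0, "wz": 0}, {"dx": 0, "dy": 0, "dz": 0, "wx": 0, "wy": 0, "wz": 0}, {"dx": 0, "dy": 0, "dz": 0, "wx": 0, "wy": 0, "wz": 0}, {"dx": 0, "dy": 0, "dz": 0, "wx": 0, "wy": 0, "wz": 0}, {"dx": 0, "dy": 0, "dz": 0, "wx": 0, "wy": 0, "wz": 0}])

```text
time_s: 37.6
eef_pos: [0.4352, 0.0298, 0.2207]
eef_rot: [-0.607, 0.081, 0.787, 0.067]
wrist_force: [-0.0, -0.5, -1.7]
opening: 0.722
grasp_force: 61.7
```

```bash
python3 -c "
from balls import *
balls('p3')"
```

```text
[0.4352 0.0298 0.2207] q [-0.208  0.852  1.149  0.006  2.456 -1.572] F [-0.  -0.5 -1.7] op 0.722
d [-0.946  0.203 -0.253] n [0.208 0.978 0.006]
```

Emit:
servo_tool(steps=[{"dx": 0.01, "dy": 0, "dz": 0.02, "wx": 0.002, "wy": 0.009, "wz": 0}, {"dx": 0.02, "dy": 0, "dz": 0.04, "wx": 0.004, "wy": 0.018, "wz": 0}, {"dx": 0.03, "dy": -0.005, "dz": 0.06, "wx": 0.006, "wy": 0.027, "wz": 0}, {"dx": 0.035, "dy": -0.006, "dz": 0.08, "wx": 0.008, "wy": 0.036, "wz": 0}, {"dx": 0.035, "dy": -0.006, "dz": 0.08, "wx": 0.008, "wy": 0.036, "wz": 0}])

```text
time_s: 38.12
eef_pos: [0.4383, 0.0292, 0.2271]
eef_rot: [-0.655, 0.077, 0.749, 0.072]
wrist_force: [0.3, -0.5, -1.4]
opening: 0.721
grasp_force: 61.7
```

Run:
```python
from balls import *
F=[]
for i in range(12):
    c=cam('side');F.append(ctrl.get_obs()['wrist_force'])
print(np.mean(F,0))
e,M=pose();t=cam('top','p4_top.png');cv2.imwrite('pics/p4_side.png',c['frame'][:,:,::-1])
def blob(c,roi,nm):
    x0,x1,y0,y1=roi;f=c['frame'][y0:y1,x0:x1];h=cv2.cvtColor(f,cv2.COLOR_RGB2HSV)
    print(nm,'white',((h[...,2]>200)&(h[...,1]<40)).sum(),'blue',((h[...,0]>105)&(h[...,0]<130)&(h[...,1]>150)).sum())
    return h
P=proj(c,e);print('tcp px',P)
# spilled balls: white blobs on dark bench/ box area compared with initial pictures
for n,c2 in(('side',c),('top',t)):
    a=np.load(n+'0.npy',allow_pickle=True).item()['frame'].astype(int);b=c2['frame'].astype(int)
    m=((b.min(2)>140)&(a.max(2)<90)).astype(np.uint8)
    nb,_,st,ce=cv2.connectedComponentsWithStats(m)
    print(n,[(st[i].tolist(),ce[i].round().tolist()) for i in range(1,nb) if st[i,4]>12])
```

```text
[ 0.16991735  0.09441844 -0.90747734]
[0.4386 0.0292 0.2284] q [-0.208  0.918  1.105  0.007  2.55  -1.572] F [ 0.1 -0.5 -0.7] op 0.722
d [-0.968  0.208 -0.139] n [0.209 0.978 0.007]
tcp px [375.32389683 215.35679419]
side [([414, 75, 27, 11, 144], [428.0, 78.0]), ([306, 81, 69, 46, 627], [344.0, 105.0]), ([415, 82, 20, 5, 24], [424.0, 84.0]), ([635, 91, 5, 11, 16], [637.0, 96.0]), ([476, 117, 45, 20, 360], [498.0, 127.0]), ([234, 133, 53, 15, 94], [260.0, 140.0]), ([290, 134, 7, 7, 22], [293.0, 136.0]), ([227, 137, 66, 30, 485], [255.0, 155.0]), ([505, 145, 28, 23, 247], [520.0, 154.0]), ([284, 186, 6, 14, 51], [287.0, 192.0]), ([582, 215, 24, 22, 103], [593.0, 225.0]), ([621, 232, 17, 12, 72], [629.0, 238.0])]
top [([279, 102, 26, 79, 548], [291.0, 140.0]), ([304, 102, 42, 32, 998], [325.0, 118.0]), ([342, 108, 14, 41, 291], [349.0, 128.0]), ([307, 139, 25, 31, 297], [320.0, 149.0]), ([279, 180, 44, 44, 783], [303.0, 209.0]), ([335, 185, 7, 8, 37], [338.0, 188.0]), ([145, 274, 67, 161, 5495], [174.0, 353.0]), ([216, 288, 38, 61, 1593], [236.0, 319.0]), ([268, 352, 45, 9, 161], [294.0, 356.0]), ([158, 450, 16, 14, 130], [165.0, 457.0]), ([353, 471, 4, 8, 15], [354.0, 475.0])]
```

Emit:
servo_tool(steps=[{"dx": 0, "dy": 0, "dz": 0.15, "wx": 0, "wy": 0, "wz": 0}, {"dx": 0, "dy": 0, "dz": 0.35, "wx": 0, "wy": 0, "wz": 0}, {"dx": 0, "dy": 0, "dz": 0.55, "wx": 0, "wy": 0, "wz": 0}, {"dx": 0, "dy": 0, "dz": 0.75, "wx": 0, "wy": 0, "wz": 0}, {"dx": 0, "dy": 0, "dz": 0.9, "wx": 0, "wy": 0, "wz": 0}])

```text
time_s: 39.18
eef_pos: [0.4277, 0.0299, 0.3084]
eef_rot: [-0.645, 0.078, 0.756, 0.072]
wrist_force: [-0.3, 0.1, -0.9]
opening: 0.722
grasp_force: 61.7
```

Emit:
servo_tool(steps=[{"dx": 0, "dy": 0.05, "dz": 0, "wx": -0.007, "wy": -0.032, "wz": 0}, {"dx": 0, "dy": 0.1, "dz": 0, "wx": -0.013, "wy": -0.063, "wz": 0}, {"dx": 0, "dy": 0.15, "dz": 0, "wx": -0.02, "wy": -0.095, "wz": 0}, {"dx": 0, "dy": 0.2, "dz": 0, "wx": -0.027, "wy": -0.127, "wz": 0}, {"dx": 0, "dy": 0.25, "dz": 0, "wx": -0.034, "wy": -0.158, "wz": 0}])

```text
time_s: 39.6
eef_pos: [0.4277, 0.055, 0.3078]
eef_rot: [-0.434, 0.092, 0.895, 0.049]
wrist_force: [0.3, -0.2, -0.7]
opening: 0.722
grasp_force: 61.6
```

Emit:
servo_tool(steps=[{"dx": 0, "dy": 0.05, "dz": 0, "wx": -0.007, "wy": -0.032, "wz": 0}, {"dx": 0, "dy": 0.1, "dz": 0, "wx": -0.013, "wy": -0.063, "wz": 0}, {"dx": 0, "dy": 0.15, "dz": 0, "wx": -0.02, "wy": -0.095, "wz": 0}, {"dx": 0, "dy": 0.2, "dz": 0, "wx": -0.027, "wy": -0.127, "wz": 0}, {"dx": 0, "dy": 0.25, "dz": 0, "wx": -0.034, "wy": -0.158, "wz": 0}])

```text
time_s: 40.02
eef_pos: [0.4274, 0.0801, 0.3081]
eef_rot: [-0.195, 0.1, 0.975, 0.022]
wrist_force: [-0.8, 0.1, -0.8]
opening: 0.721
grasp_force: 61.6
```

Emit:
servo_tool(steps=[{"dx": 0.02, "dy": 0.1, "dz": 0, "wx": -0.007, "wy": -0.032, "wz": 0}, {"dx": 0.04, "dy": 0.2, "dz": -0.1, "wx": -0.013, "wy": -0.063, "wz": 0}, {"dx": 0.06, "dy": 0.3, "dz": -0.2, "wx": -0.02, "wy": -0.095, "wz": 0}, {"dx": 0.08, "dy": 0.4, "dz": -0.3, "wx": -0.027, "wy": -0.127, "wz": 0}, {"dx": 0.1, "dy": 0.5, "dz": -0.4, "wx": -0.034, "wy": -0.158, "wz": 0}])

```text
time_s: 40.43
eef_pos: [0.4372, 0.1303, 0.2678]
eef_rot: [0.056, 0.102, 0.993, -0.005]
wrist_force: [0.4, -0.3, -1.5]
opening: 0.72
grasp_force: 61.6
```

Emit:
servo_tool(steps=[{"dx": 0.05, "dy": 0.1, "dz": 0, "wx": -0.007, "wy": -0.032, "wz": 0}, {"dx": 0.1, "dy": 0.2, "dz": 0, "wx": -0.013, "wy": -0.063, "wz": 0}, {"dx": 0.15, "dy": 0.3, "dz": 0, "wx": -0.02, "wy": -0.095, "wz": 0}, {"dx": 0.2, "dy": 0.4, "dz": -0.1, "wx": -0.027, "wy": -0.127, "wz": 0}, {"dx": 0.25, "dy": 0.5, "dz": -0.2, "wx": -0.034, "wy": -0.158, "wz": 0}])

```text
time_s: 40.85
eef_pos: [0.4626, 0.1808, 0.249]
eef_rot: [0.304, 0.097, 0.947, -0.031]
wrist_force: [0.4, -1.4, -1.4]
opening: 0.719
grasp_force: 61.7
```

```bash
python3 -c "
from balls import *
balls('p5')"
```

```text
[0.4626 0.1808 0.249 ] q [ 0.355 -0.39   2.153 -0.413  0.877 -0.826] F [ 0.4 -1.4 -1.4] op 0.719
d [ 0.57  -0.118 -0.813] n [0.203 0.979 0.001]
```

Emit:
servo_tool(steps=[{"dx": 0.03, "dy": 0.16, "dz": 0, "wx": 0, "wy": 0, "wz": 0.02}, {"dx": 0.06, "dy": 0.32, "dz": 0, "wx": 0, "wy": 0, "wz": 0.04}, {"dx": 0.09, "dy": 0.48, "dz": 0, "wx": 0, "wy": 0, "wz": 0.06}, {"dx": 0.12, "dy": 0.64, "dz": 0, "wx": 0, "wy": 0, "wz": 0.08}, {"dx": 0.15, "dy": 0.8, "dz": 0, "wx": 0, "wy": 0, "wz": 0.1}])

```text
time_s: 41.37
eef_pos: [0.478, 0.2601, 0.248]
eef_rot: [0.301, -0.054, 0.952, 0.015]
wrist_force: [-0.2, -1.0, -1.0]
opening: 0.722
grasp_force: 61.7
```

Emit:
servo_tool(steps=[{"dx": 0.03, "dy": 0.16, "dz": 0, "wx": 0, "wy": 0, "wz": 0.025}, {"dx": 0.06, "dy": 0.32, "dz": 0, "wx": 0, "wy": 0, "wz": 0.05}, {"dx": 0.09, "dy": 0.48, "dz": 0, "wx": 0, "wy": 0, "wz": 0.075}, {"dx": 0.12, "dy": 0.64, "dz": 0, "wx": 0, "wy": 0, "wz": 0.1}, {"dx": 0.15, "dy": 0.8, "dz": 0, "wx": 0, "wy": 0, "wz": 0.128}])

```text
time_s: 41.78
eef_pos: [0.4932, 0.3405, 0.2483]
eef_rot: [0.292, -0.244, 0.922, 0.076]
wrist_force: [0.1, -0.3, -1.6]
opening: 0.717
grasp_force: 61.6
```

Emit:
servo_tool(steps=[{"dx": 0.05, "dy": 0.2, "dz": -0.1, "wx": 0, "wy": 0, "wz": 0}, {"dx": 0.1, "dy": 0.4, "dz": -0.3, "wx": 0, "wy": 0, "wz": 0}, {"dx": 0.12, "dy": 0.6, "dz": -0.5, "wx": 0, "wy": 0, "wz": 0}, {"dx": 0.145, "dy": 0.8, "dz": -0.7, "wx": 0, "wy": 0, "wz": 0}, {"dx": 0.145, "dy": 0.8, "dz": -1.0, "wx": 0, "wy": 0, "wz": 0}])

```text
time_s: 42.2
eef_pos: [0.5104, 0.4231, 0.1503]
eef_rot: [0.295, -0.242, 0.921, 0.076]
wrist_force: [-0.5, 0.1, -0.5]
opening: 0.721
grasp_force: 61.7
```

Run:
```python
from balls import *
cam('side');e,M=balls('p6')
from scipy.spatial.transform import Rotation as R
G=R.from_quat([-.243,.924,.0747,.2868]).as_matrix()
print('turn needed /pi',(R.from_matrix(G@M.T).as_rotvec()/np.pi).round(4),'shift',(np.array([.5071,.4214,.0015])-e).round(4))
# beaker region, before vs after, and spilled-ball search
A=cv2.imread('pics/s10.png').astype(int);B=cv2.imread('pics/p6_side.png').astype(int)
d=(abs(A-B).max(2)>60)[215:300,290:425];nb,_,st,ce=cv2.connectedComponentsWithStats(d.astype(np.uint8))
print('side balance diff',[(st[i].tolist()) for i in range(1,nb) if st[i,4]>8])
A=cv2.imread('pics/t10.png').astype(int);B=cv2.imread('pics/p6_top.png').astype(int)
d=(abs(A-B).max(2)>25)[215:360,240:350];nb,_,st,ce=cv2.connectedComponentsWithStats(d.astype(np.uint8))
print('top balance diff',[(st[i].tolist()) for i in range(1,nb) if st[i,4]>5])
for n in('side','top'):
    a=np.load(n+'0.npy',allow_pickle=True).item()['frame'].astype(int);b=cv2.imread(f'pics/p6_{n}.png').astype(int)
    m=((b.min(2)>130)&(a.max(2)<90)).astype(np.uint8);nb,_,st,ce=cv2.connectedComponentsWithStats(m)
    print(n,[st[i].tolist() for i in range(1,nb) if 8<st[i,4]<200])
```

```text
[0.5054 0.4191 0.1402] q [ 0.514  0.074  1.99  -0.007  0.473 -1.565] F [-3.6 -3.2 -6.6] op 0.718
d [ 0.496  0.276 -0.823] n [-0.49   0.872 -0.003]
turn needed /pi [0.     0.001  0.0005] shift [ 0.0017  0.0023 -0.1387]
side balance diff [[94, 0, 8, 17, 85], [121, 0, 9, 9, 54], [129, 0, 6, 16, 73], [95, 18, 2, 6, 11], [100, 22, 35, 63, 1055], [94, 24, 11, 6, 45], [116, 43, 4, 4, 12], [115, 54, 5, 3, 12], [91, 60, 7, 11, 35], [105, 62, 14, 14, 73], [82, 71, 19, 14, 143]]
top balance diff [[54, 31, 14, 6, 63], [50, 37, 24, 9, 82], [50, 38, 3, 4, 10], [65, 49, 4, 4, 10], [57, 51, 3, 4, 9], [0, 82, 2, 5, 8], [9, 88, 26, 49, 879]]
side [[635, 91, 5, 11, 16], [546, 147, 10, 6, 36], [327, 225, 27, 6, 74], [466, 237, 27, 12, 45], [417, 238, 25, 26, 174], [419, 255, 4, 7, 12], [392, 341, 4, 8, 15], [352, 374, 6, 3, 14]]
top [[102, 319, 7, 3, 14], [151, 406, 14, 17, 140], [91, 445, 9, 13, 84]]
```

Emit:
servo_tool(steps=[{"dx": 0, "dy": 0, "dz": -0.2, "wx": 0, "wy": 0, "wz": 0}, {"dx": 0, "dy": 0, "dz": -0.45, "wx": 0, "wy": 0, "wz": 0}, {"dx": 0, "dy": 0, "dz": -0.7, "wx": 0, "wy": 0, "wz": 0}, {"dx": 0, "dy": 0, "dz": -0.9, "wx": 0, "wy": 0, "wz": 0}, {"dx": 0, "dy": 0, "dz": -1.0, "wx": 0, "wy": 0, "wz": 0}])

```text
time_s: 42.77
eef_pos: [0.5079, 0.4191, 0.0464]
eef_rot: [0.292, -0.241, 0.923, 0.075]
wrist_force: [-1.1, -0.9, -1.6]
opening: 0.72
grasp_force: 61.7
```

Emit:
servo_tool(steps=[{"dx": 0, "dy": 0, "dz": -0.1, "wx": 0, "wy": 0, "wz": 0}, {"dx": 0, "dy": 0, "dz": -0.2, "wx": 0, "wy": 0, "wz": 0}, {"dx": 0, "dy": 0, "dz": -0.3, "wx": 0, "wy": 0, "wz": 0}, {"dx": 0, "dy": 0, "dz": -0.38, "wx": 0, "wy": 0, "wz": 0}, {"dx": 0, "dy": 0, "dz": -0.38, "wx": 0, "wy": 0, "wz": 0}])

```text
time_s: 43.18
eef_pos: [0.5062, 0.4194, 0.0067]
eef_rot: [0.291, -0.242, 0.923, 0.075]
wrist_force: [0.3, -0.9, -2.4]
opening: 0.72
grasp_force: 61.7
```

```bash
python3 -c "
from balls import *
F=[]
for i in range(6): cam('side');F.append(ctrl.get_obs()['wrist_force'])
print(np.mean(F,0));pose()"
```

```text
[-0.11973297 -0.14796686 -0.6066941 ]
[0.5073 0.4203 0.0091] q [ 0.514  0.342  2.028 -0.027  0.158 -1.544] F [ 0.2 -0.1 -0.8] op 0.722
d [ 0.504  0.28  -0.817] n [-0.489  0.872 -0.003]
```

Emit:
servo_tool(steps=[{"dx": 0, "dy": 0, "dz": -0.015, "wx": -0.003, "wy": 0.005, "wz": 0}, {"dx": 0, "dy": 0, "dz": -0.03, "wx": -0.003, "wy": 0.005, "wz": 0}, {"dx": 0, "dy": 0, "dz": -0.045, "wx": -0.003, "wy": 0.005, "wz": 0}, {"dx": 0, "dy": 0, "dz": -0.06, "wx": -0.003, "wy": 0.005, "wz": 0}, {"dx": 0, "dy": 0, "dz": -0.06, "wx": -0.003, "wy": 0.005, "wz": 0}])

```text
time_s: 43.9
eef_pos: [0.5065, 0.4197, 0.0018]
eef_rot: [0.284, -0.242, 0.925, 0.072]
wrist_force: [-0.3, 0.1, -0.6]
opening: 0.72
grasp_force: 61.7
```

Emit:
servo_tool(steps=[{"dx": 0, "dy": 0, "dz": -0.005, "wx": 0, "wy": 0, "wz": 0}, {"dx": 0, "dy": 0, "dz": -0.01, "wx": 0, "wy": 0, "wz": 0}, {"dx": 0, "dy": 0, "dz": -0.01, "wx": 0, "wy": 0, "wz": 0}, {"dx": 0, "dy": 0, "dz": -0.01, "wx": 0, "wy": 0, "wz": 0}, {"dx": 0, "dy": 0, "dz": -0.01, "wx": 0, "wy": 0, "wz": 0}])

```text
time_s: 44.32
eef_pos: [0.5072, 0.4202, 0.0018]
eef_rot: [0.284, -0.242, 0.925, 0.073]
wrist_force: [-1.5, -1.4, 5.3]
opening: 0.718
grasp_force: 62.0
```

```bash
python3 -c "
from balls import *
F=[]
for i in range(6): cam('side');F.append(ctrl.get_obs()['wrist_force'])
print(np.mean(F,0));pose()"
```

```text
[-2.75252257 -0.99911935  5.42877199]
[0.5072 0.4202 0.0017] q [ 0.515  0.358  2.015 -0.028  0.173 -1.543] F [-2.5 -1.1  5.2] op 0.718
d [ 0.491  0.272 -0.828] n [-0.489  0.872 -0.004]
```

Contact. I'll release, back out along the tool axis, then return the tool to pointing down.

Emit:
servo_tool(steps=[{"dx": 0, "dy": 0, "dz": 0, "wx": 0, "wy": 0, "wz": 0}, {"dx": 0, "dy": 0, "dz": 0, "wx": 0, "wy": 0, "wz": 0}, {"dx": 0, "dy": 0, "dz": 0, "wx": 0, "wy": 0, "wz": 0}, {"dx": 0, "dy": 0, "dz": 0, "wx": 0, "wy": 0, "wz": 0}, {"dx": 0, "dy": 0, "dz": 0, "wx": 0, "wy": 0, "wz": 0}], jaw=1)

```text
time_s: 45.03
eef_pos: [0.5068, 0.4199, 0.001]
eef_rot: [0.284, -0.242, 0.925, 0.072]
wrist_force: [-0.3, 0.6, -0.0]
opening: 1.0
grasp_force: 0.0
```

Emit:
servo_tool(steps=[{"dx": -0.05, "dy": -0.03, "dz": 0.08, "wx": 0, "wy": 0, "wz": 0}, {"dx": -0.15, "dy": -0.08, "dz": 0.25, "wx": 0, "wy": 0, "wz": 0}, {"dx": -0.25, "dy": -0.14, "dz": 0.42, "wx": 0, "wy": 0, "wz": 0}, {"dx": -0.36, "dy": -0.2, "dz": 0.6, "wx": 0, "wy": 0, "wz": 0}, {"dx": -0.48, "dy": -0.27, "dz": 0.8, "wx": 0, "wy": 0, "wz": 0}])

```text
time_s: 45.45
eef_pos: [0.4581, 0.3924, 0.0813]
eef_rot: [0.283, -0.242, 0.925, 0.072]
wrist_force: [-1.1, 0.8, -0.0]
opening: 0.997
grasp_force: 0.0
```

Emit:
servo_tool(steps=[{"dx": -0.05, "dy": -0.03, "dz": 0.2, "wx": 0, "wy": 0, "wz": 0}, {"dx": -0.1, "dy": -0.06, "dz": 0.4, "wx": 0, "wy": 0, "wz": 0}, {"dx": -0.1, "dy": -0.1, "dz": 0.6, "wx": 0, "wy": 0, "wz": 0}, {"dx": -0.1, "dy": -0.2, "dz": 0.8, "wx": 0, "wy": 0, "wz": 0}, {"dx": -0.1, "dy": -0.3, "dz": 1.0, "wx": 0, "wy": 0, "wz": 0}])

```text
time_s: 45.87
eef_pos: [0.4484, 0.3629, 0.1822]
eef_rot: [0.284, -0.243, 0.925, 0.073]
wrist_force: [-0.2, 0.6, 0.1]
opening: 1.006
grasp_force: 0.0
```

Emit:
servo_tool(steps=[{"dx": 0, "dy": -0.2, "dz": 0.15, "wx": -0.018, "wy": 0.031, "wz": 0}, {"dx": 0, "dy": -0.4, "dz": 0.3, "wx": -0.036, "wy": 0.063, "wz": 0}, {"dx": 0, "dy": -0.6, "dz": 0.45, "wx": -0.053, "wy": 0.094, "wz": 0}, {"dx": 0, "dy": -0.8, "dz": 0.6, "wx": -0.071, "wy": 0.126, "wz": 0}, {"dx": 0, "dy": -1.0, "dz": 0.6, "wx": -0.093, "wy": 0.166, "wz": 0}])

```text
time_s: 46.28
eef_pos: [0.4509, 0.2626, 0.2466]
eef_rot: [0.009, -0.254, 0.967, 0.0]
wrist_force: [1.2, 0.1, 0.0]
opening: 0.996
grasp_force: 0.0
```

Emit:
servo_tool(steps=[{"dx": 0.05, "dy": -0.2, "dz": 0, "wx": 0, "wy": 0, "wz": -0.03}, {"dx": 0.1, "dy": -0.4, "dz": 0, "wx": 0, "wy": 0, "wz": -0.06}, {"dx": 0.15, "dy": -0.6, "dz": 0, "wx": 0, "wy": 0, "wz": -0.1}, {"dx": 0.2, "dy": -0.8, "dz": 0, "wx": 0, "wy": 0, "wz": -0.13}, {"dx": 0.25, "dy": -1.0, "dz": 0, "wx": 0, "wy": 0, "wz": -0.163}])

```text
time_s: 46.7
eef_pos: [0.474, 0.162, 0.2409]
eef_rot: [0.007, 0.002, 1.0, -0.001]
wrist_force: [-0.0, 0.5, -0.3]
opening: 1.004
grasp_force: 0.0
```

Run:
```python
from balls import *
e,M=balls('p7')
from scipy.spatial.transform import Rotation as R
print('turn /pi',(R.from_matrix(np.diag([-1,1,-1.])@M.T).as_rotvec()/np.pi).round(4))
s=cam('side');h=cv2.cvtColor(s['frame'],cv2.COLOR_RGB2HSV);m2=(h[...,0]>100)&(h[...,0]<130)&(h[...,1]>120)&(h[...,2]>40);m2[:360]=0;m2[:,:300]=0;m2[:,400:]=0
ys,xs=np.nonzero(m2);print('cup bbox side',xs.min(),xs.max(),ys.min(),ys.max())
w=h[360:430,320:370];print('white px in cup',((w[...,2]>180)&(w[...,1]<50)).sum())
h0=cv2.cvtColor(np.load('side0.npy',allow_pickle=True).item()['frame'],cv2.COLOR_RGB2HSV)[360:430,320:370];print('before',((h0[...,2]>180)&(h0[...,1]<50)).sum())
f=s['frame'].min(2)
for r in(226,232,238,244,250,256): print(r,f[r,320:362].tolist())
```

```text
[0.474  0.162  0.2409] q [ 0.095 -0.035  1.747 -0.004  1.416 -1.472] F [-0.   0.5 -0.3] op 1.004
d [ 0.015 -0.003 -1.   ] n [ 0.004  1.    -0.003]
turn /pi [0.0009 0.0048 0.0011]
cup bbox side 330 363 375 422
white px in cup 0
before 175
226 [47, 48, 45, 43, 44, 36, 92, 239, 228, 161, 130, 129, 133, 134, 140, 139, 141, 143, 144, 144, 143, 145, 143, 148, 147, 148, 145, 144, 143, 142, 138, 148, 231, 209, 176, 148, 95, 47, 43, 46, 57, 68]
232 [255, 255, 252, 239, 206, 214, 205, 156, 138, 137, 141, 147, 154, 192, 208, 227, 202, 210, 218, 202, 197, 203, 212, 206, 203, 216, 199, 206, 197, 158, 131, 126, 127, 96, 64, 54, 44, 42, 57, 69, 73, 74]
238 [253, 253, 253, 253, 253, 255, 247, 178, 137, 139, 144, 144, 143, 144, 145, 145, 145, 146, 145, 144, 142, 137, 135, 137, 137, 134, 132, 131, 132, 131, 129, 128, 175, 252, 255, 237, 162, 111, 62, 40, 41, 40]
244 [250, 252, 253, 253, 253, 255, 238, 166, 139, 140, 144, 145, 146, 147, 149, 145, 145, 145, 144, 139, 142, 140, 139, 138, 134, 135, 135, 132, 133, 133, 131, 139, 235, 255, 255, 205, 133, 76, 40, 36, 34, 37]
250 [252, 253, 252, 252, 253, 255, 229, 158, 141, 141, 146, 146, 145, 150, 148, 149, 146, 147, 143, 144, 143, 139, 139, 139, 136, 135, 134, 134, 135, 133, 134, 152, 187, 212, 253, 254, 253, 253, 253, 253, 253, 253]
256 [252, 252, 252, 253, 253, 253, 253, 254, 249, 213, 160, 145, 146, 149, 145, 146, 146, 145, 147, 147, 143, 140, 136, 137, 138, 133, 130, 133, 145, 193, 228, 242, 254, 254, 253, 253, 253, 253, 253, 254, 254, 254]
```

The cup is back on the bench, upright and empty. The beaker still stands in place. Next I'll move it to the tray.

Emit:
servo_tool(steps=[{"dx": 0.05, "dy": -0.15, "dz": 0.1, "wx": 0.001, "wy": 0.005, "wz": 0.001}, {"dx": 0.1, "dy": -0.3, "dz": 0.1, "wx": 0.001, "wy": 0.005, "wz": 0.001}, {"dx": 0.15, "dy": -0.45, "dz": 0.1, "wx": 0.001, "wy": 0.005, "wz": 0.001}, {"dx": 0.2, "dy": -0.6, "dz": 0.1, "wx": 0.001, "wy": 0.005, "wz": 0.001}, {"dx": 0.22, "dy": -0.75, "dz": 0.1, "wx": 0.001, "wy": 0.005, "wz": 0.001}])

```text
time_s: 47.27
eef_pos: [0.4961, 0.0883, 0.2513]
eef_rot: [-0.0, -0.004, 1.0, 0.0]
wrist_force: [-0.1, -0.2, 0.6]
opening: 0.998
grasp_force: 0.0
```

Emit:
servo_tool(steps=[{"dx": 0.05, "dy": -0.15, "dz": 0, "wx": 0, "wy": 0, "wz": 0}, {"dx": 0.1, "dy": -0.3, "dz": 0, "wx": 0, "wy": 0, "wz": 0}, {"dx": 0.15, "dy": -0.5, "dz": 0, "wx": 0, "wy": 0, "wz": 0}, {"dx": 0.22, "dy": -0.75, "dz": 0, "wx": 0, "wy": 0, "wz": 0}, {"dx": 0.22, "dy": -0.75, "dz": 0, "wx": 0, "wy": 0, "wz": 0}])

```text
time_s: 47.68
eef_pos: [0.5188, 0.0106, 0.2511]
eef_rot: [0.0, -0.002, 1.0, -0.0]
wrist_force: [-0.3, -0.1, 0.0]
opening: 1.002
grasp_force: 0.0
```

```bash
python3 -c "
from balls import *
F=[]
for i in range(6): cam('side');F.append(ctrl.get_obs()['wrist_force'])
print(np.mean(F,0));pose()"
```

```text
[-0.05445819 -0.08608474 -0.29898458]
[0.5176 0.0142 0.2513] q [-2.030e-01  9.000e-03  1.682e+00  1.000e-03  1.451e+00 -1.780e+00] F [-0.  -0.   0.2] op 1.003
d [-0.     0.001 -1.   ] n [-0.006  1.     0.001]
```

Emit:
servo_tool(steps=[{"dx": 0.01, "dy": -0.025, "dz": -0.15, "wx": 0, "wy": 0, "wz": -0.002}, {"dx": 0.01, "dy": -0.025, "dz": -0.35, "wx": 0, "wy": 0, "wz": -0.002}, {"dx": 0.01, "dy": -0.025, "dz": -0.55, "wx": 0, "wy": 0, "wz": -0.002}, {"dx": 0.01, "dy": -0.025, "dz": -0.75, "wx": 0, "wy": 0, "wz": -0.002}, {"dx": 0.01, "dy": -0.025, "dz": -0.9, "wx": 0, "wy": 0, "wz": -0.002}])

```text
time_s: 48.4
eef_pos: [0.518, 0.0116, 0.1597]
eef_rot: [-0.001, 0.0, 1.0, 0.0]
wrist_force: [-0.2, 0.1, -0.4]
opening: 0.999
grasp_force: 0.0
```

Emit:
servo_tool(steps=[{"dx": 0, "dy": 0, "dz": -0.1, "wx": 0, "wy": 0, "wz": 0}, {"dx": 0, "dy": 0, "dz": -0.2, "wx": 0, "wy": 0, "wz": 0}, {"dx": 0, "dy": 0, "dz": -0.3, "wx": 0, "wy": 0, "wz": 0}, {"dx": 0, "dy": 0, "dz": -0.4, "wx": 0, "wy": 0, "wz": 0}, {"dx": 0, "dy": 0, "dz": -0.5, "wx": 0, "wy": 0, "wz": 0}])

```text
time_s: 48.82
eef_pos: [0.5193, 0.0105, 0.1109]
eef_rot: [0.0, 0.001, 1.0, 0.0]
wrist_force: [-0.6, 0.3, 0.5]
opening: 0.999
grasp_force: 0.0
```

Emit:
servo_tool(steps=[{"dx": 0, "dy": 0, "dz": 0, "wx": 0, "wy": 0, "wz": 0}, {"dx": 0, "dy": 0, "dz": 0, "wx": 0, "wy": 0, "wz": 0}, {"dx": 0, "dy": 0, "dz": 0, "wx": 0, "wy": 0, "wz": 0}, {"dx": 0, "dy": 0, "dz": 0, "wx": 0, "wy": 0, "wz": 0}, {"dx": 0, "dy": 0, "dz": 0, "wx": 0, "wy": 0, "wz": 0}], jaw=0.2)

```text
time_s: 49.23
eef_pos: [0.5188, 0.0105, 0.1116]
eef_rot: [-0.0, 0.001, 1.0, 0.0]
wrist_force: [-1.5, 1.2, 0.2]
opening: 0.746
grasp_force: 65.3
```

Emit:
servo_tool(steps=[{"dx": 0, "dy": 0, "dz": 0, "wx": 0, "wy": 0, "wz": 0}, {"dx": 0, "dy": 0, "dz": 0.02, "wx": 0, "wy": 0, "wz": 0}, {"dx": 0, "dy": 0, "dz": 0.1, "wx": 0, "wy": 0, "wz": 0}, {"dx": 0, "dy": 0, "dz": 0.25, "wx": 0, "wy": 0, "wz": 0}, {"dx": 0, "dy": 0, "dz": 0.4, "wx": 0, "wy": 0, "wz": 0}])

```text
time_s: 49.65
eef_pos: [0.5185, 0.0104, 0.1515]
eef_rot: [-0.001, 0.001, 1.0, 0.0]
wrist_force: [0.3, -0.5, -3.8]
opening: 0.747
grasp_force: 66.7
```

```bash
python3 -c "
from balls import *
F=[]
for i in range(10): cam('side');F.append(ctrl.get_obs()['wrist_force'])
print(np.mean(F,0));pose()
t=np.load('top0.npy',allow_pickle=True).item()
h=cv2.cvtColor(t['frame'],cv2.COLOR_RGB2HSV);g=((h[...,1]<40)&(h[...,2]>120)).astype(np.uint8);g[:235]=0;g[335:]=0;g[:,:375]=0;g[:,452:]=0
k=max(cv2.findContours(g,0,1)[0],key=cv2.contourArea);B=cv2.boxPoints(cv2.minAreaRect(k));P=[ray(t,*b,.018)[:2] for b in B];print(np.round(P,3),np.mean(P,0))"
```

```text
[ 0.29987205 -0.02339151 -3.64073311]
[0.5183 0.0105 0.1504] q [-0.209  0.103  1.792  0.     1.248 -1.778] F [-0.7  0.2 -3.9] op 0.742
d [-0.002  0.001 -1.   ] n [0.002 1.    0.001]
[[ 0.374 -0.186]
 [ 0.58  -0.199]
 [ 0.574 -0.335]
 [ 0.369 -0.319]] [ 0.47436401 -0.25999227]
```

3.64 N on the wrist corresponds to the beaker with all eight balls. I'll carry it to the tray centre at (0.474, -0.26).

Emit:
servo_tool(steps=[{"dx": 0, "dy": -0.1, "dz": 0.1, "wx": 0, "wy": 0, "wz": 0}, {"dx": -0.04, "dy": -0.3, "dz": 0.2, "wx": 0, "wy": 0, "wz": 0}, {"dx": -0.08, "dy": -0.5, "dz": 0.2, "wx": 0, "wy": 0, "wz": 0}, {"dx": -0.12, "dy": -0.7, "dz": 0.2, "wx": 0, "wy": 0, "wz": 0}, {"dx": -0.145, "dy": -0.9, "dz": 0.2, "wx": 0, "wy": 0, "wz": 0}])

```text
time_s: 50.57
eef_pos: [0.5042, -0.0811, 0.1722]
eef_rot: [0.0, 0.001, 1.0, -0.0]
wrist_force: [0.2, -0.0, -4.3]
opening: 0.744
grasp_force: 67.1
```

Emit:
servo_tool(steps=[{"dx": -0.03, "dy": -0.2, "dz": 0, "wx": 0, "wy": 0, "wz": 0}, {"dx": -0.06, "dy": -0.4, "dz": 0, "wx": 0, "wy": 0, "wz": 0}, {"dx": -0.09, "dy": -0.6, "dz": 0, "wx": 0, "wy": 0, "wz": 0}, {"dx": -0.12, "dy": -0.75, "dz": 0, "wx": 0, "wy": 0, "wz": 0}, {"dx": -0.145, "dy": -0.9, "dz": 0, "wx": 0, "wy": 0, "wz": 0}])

```text
time_s: 50.98
eef_pos: [0.4895, -0.1715, 0.172]
eef_rot: [0.0, 0.001, 1.0, -0.0]
wrist_force: [-0.2, -0.3, -4.4]
opening: 0.745
grasp_force: 67.0
```

Emit:
servo_tool(steps=[{"dx": -0.03, "dy": -0.2, "dz": 0, "wx": 0, "wy": 0, "wz": 0}, {"dx": -0.06, "dy": -0.4, "dz": 0, "wx": 0, "wy": 0, "wz": 0}, {"dx": -0.09, "dy": -0.6, "dz": -0.2, "wx": 0, "wy": 0, "wz": 0}, {"dx": -0.12, "dy": -0.8, "dz": -0.4, "wx": 0, "wy": 0, "wz": 0}, {"dx": -0.145, "dy": -0.9, "dz": -0.6, "wx": 0, "wy": 0, "wz": 0}])

```text
time_s: 51.4
eef_pos: [0.4754, -0.2632, 0.1119]
eef_rot: [0.001, 0.002, 1.0, -0.001]
wrist_force: [0.4, 0.6, -4.3]
opening: 0.74
grasp_force: 67.1
```

Emit:
servo_tool(steps=[{"dx": 0, "dy": 0, "dz": -0.15, "wx": 0, "wy": 0, "wz": 0}, {"dx": 0, "dy": 0, "dz": -0.3, "wx": 0, "wy": 0, "wz": 0}, {"dx": 0, "dy": 0, "dz": -0.45, "wx": 0, "wy": 0, "wz": 0}, {"dx": 0, "dy": 0, "dz": -0.6, "wx": 0, "wy": 0, "wz": 0}, {"dx": 0, "dy": 0, "dz": -0.75, "wx": 0, "wy": 0, "wz": 0}])

```text
time_s: 51.82
eef_pos: [0.4754, -0.2607, 0.0362]
eef_rot: [0.0, 0.001, 1.0, -0.0]
wrist_force: [0.0, -0.1, -3.5]
opening: 0.745
grasp_force: 67.1
```

Emit:
servo_tool(steps=[{"dx": 0, "dy": 0, "dz": 0, "wx": 0, "wy": 0, "wz": 0}, {"dx": 0, "dy": 0, "dz": -0.02, "wx": 0, "wy": 0, "wz": 0}, {"dx": 0, "dy": 0, "dz": -0.04, "wx": 0, "wy": 0, "wz": 0}, {"dx": 0, "dy": 0, "dz": -0.06, "wx": 0, "wy": 0, "wz": 0}, {"dx": 0, "dy": 0, "dz": -0.06, "wx": 0, "wy": 0, "wz": 0}])

```text
time_s: 52.23
eef_pos: [0.4758, -0.26, 0.0309]
eef_rot: [0.0, 0.001, 1.0, -0.0]
wrist_force: [-0.3, -0.7, -3.7]
opening: 0.751
grasp_force: 67.5
```

Emit:
servo_tool(steps=[{"dx": 0, "dy": 0, "dz": -0.01, "wx": 0, "wy": 0, "wz": 0}, {"dx": 0, "dy": 0, "dz": -0.02, "wx": 0, "wy": 0, "wz": 0}, {"dx": 0, "dy": 0, "dz": -0.03, "wx": 0, "wy": 0, "wz": 0}, {"dx": 0, "dy": 0, "dz": -0.04, "wx": 0, "wy": 0, "wz": 0}, {"dx": 0, "dy": 0, "dz": -0.04, "wx": 0, "wy": 0, "wz": 0}])

```text
time_s: 52.65
eef_pos: [0.4757, -0.2596, 0.0266]
eef_rot: [0.0, 0.001, 1.0, 0.0]
wrist_force: [-0.5, 0.9, -0.7]
opening: 0.743
grasp_force: 67.8
```

Emit:
servo_tool(steps=[{"dx": 0, "dy": 0, "dz": -0.003, "wx": 0, "wy": 0, "wz": 0}, {"dx": 0, "dy": 0, "dz": -0.006, "wx": 0, "wy": 0, "wz": 0}, {"dx": 0, "dy": 0, "dz": -0.01, "wx": 0, "wy": 0, "wz": 0}, {"dx": 0, "dy": 0, "dz": -0.01, "wx": 0, "wy": 0, "wz": 0}, {"dx": 0, "dy": 0, "dz": -0.01, "wx": 0, "wy": 0, "wz": 0}])

```text
time_s: 53.07
eef_pos: [0.4759, -0.2597, 0.0266]
eef_rot: [0.0, 0.001, 1.0, -0.0]
wrist_force: [-2.0, 3.9, 9.8]
opening: 0.744
grasp_force: 68.9
```

On the floor of the tray. Release, rise and check.

Emit:
servo_tool(steps=[{"dx": 0, "dy": 0, "dz": 0.01, "wx": 0, "wy": 0, "wz": 0}, {"dx": 0, "dy": 0, "dz": 0.01, "wx": 0, "wy": 0, "wz": 0}, {"dx": 0, "dy": 0, "dz": 0.01, "wx": 0, "wy": 0, "wz": 0}, {"dx": 0, "dy": 0, "dz": 0.01, "wx": 0, "wy": 0, "wz": 0}, {"dx": 0, "dy": 0, "dz": 0.01, "wx": 0, "wy": 0, "wz": 0}], jaw=1)

```text
time_s: 53.48
eef_pos: [0.4754, -0.2596, 0.0262]
eef_rot: [-0.0, 0.001, 1.0, 0.0]
wrist_force: [0.7, -0.5, -0.9]
opening: 0.999
grasp_force: 0.0
```

Emit:
servo_tool(steps=[{"dx": 0, "dy": 0, "dz": 0.1, "wx": 0, "wy": 0, "wz": 0}, {"dx": 0, "dy": 0, "dz": 0.3, "wx": 0, "wy": 0, "wz": 0}, {"dx": 0, "dy": 0, "dz": 0.5, "wx": 0, "wy": 0, "wz": 0}, {"dx": 0, "dy": 0, "dz": 0.75, "wx": 0, "wy": 0, "wz": 0}, {"dx": 0, "dy": 0, "dz": 1.0, "wx": 0, "wy": 0, "wz": 0}])

```text
time_s: 53.9
eef_pos: [0.4751, -0.2593, 0.1277]
eef_rot: [-0.0, 0.001, 1.0, 0.0]
wrist_force: [1.2, 0.5, 0.1]
opening: 0.996
grasp_force: 0.0
```

Emit:
servo_tool(steps=[{"dx": 0, "dy": 0, "dz": 0.2, "wx": 0, "wy": 0, "wz": 0}, {"dx": 0, "dy": 0, "dz": 0.4, "wx": 0, "wy": 0, "wz": 0}, {"dx": 0, "dy": 0, "dz": 0.6, "wx": 0, "wy": 0, "wz": 0}, {"dx": 0, "dy": 0, "dz": 0.8, "wx": 0, "wy": 0, "wz": 0}, {"dx": 0, "dy": 0, "dz": 1.0, "wx": 0, "wy": 0, "wz": 0}])

```text
time_s: 54.32
eef_pos: [0.4753, -0.2594, 0.2281]
eef_rot: [0.0, 0.001, 1.0, -0.0]
wrist_force: [-0.3, 0.1, -0.2]
opening: 0.998
grasp_force: 0.0
```

Emit:
servo_tool(steps=[{"dx": -0.1, "dy": 0.2, "dz": 0.05, "wx": 0, "wy": 0, "wz": 0}, {"dx": -0.2, "dy": 0.4, "dz": 0.1, "wx": 0, "wy": 0, "wz": 0}, {"dx": -0.3, "dy": 0.6, "dz": 0.15, "wx": 0, "wy": 0, "wz": 0}, {"dx": -0.4, "dy": 0.8, "dz": 0.2, "wx": 0, "wy": 0, "wz": 0}, {"dx": -0.5, "dy": 1.0, "dz": 0.2, "wx": 0, "wy": 0, "wz": 0}])

```text
time_s: 54.73
eef_pos: [0.4252, -0.159, 0.248]
eef_rot: [0.001, 0.001, 1.0, -0.0]
wrist_force: [0.7, -0.4, 0.1]
opening: 1.003
grasp_force: 0.0
```

Run:
```python
from balls import *
balls('end')
s=cam('side');t=cam('top');h=cv2.cvtColor(s['frame'],cv2.COLOR_RGB2HSV);m2=(h[...,0]>100)&(h[...,0]<130)&(h[...,1]>120)&(h[...,2]>40);m2[:360]=0;m2[:,:300]=0;m2[:,400:]=0
ys,xs=np.nonzero(m2);print('cup bbox side',xs.min(),xs.max(),ys.min(),ys.max())
print('beaker pred base/rim',proj(s,(.4755,-.26,.004)),proj(s,(.4755,-.26,.094)))
f=s['frame'].min(2)
for r in(190,196,202,208): print(r,f[r,330:390].tolist()[::2])
for n,c in(('side',s),('top',t)):
    a=np.load(n+'0.npy',allow_pickle=True).item()['frame'].astype(int);b=c['frame'].astype(int)
    m=(abs(a-b).max(2)>60).astype(np.uint8);nb,_,st,_=cv2.connectedComponentsWithStats(m)
    print(n,[st[i].tolist() for i in range(1,nb) if 10<st[i,4]])
```

```text
[ 0.4252 -0.159   0.248 ] q [-0.62  -0.145  1.833  0.     1.451 -2.189] F [ 0.7 -0.4  0.1] op 1.003
d [ 0.002 -0.001 -1.   ] n [ 0.002  1.    -0.001]
cup bbox side 330 363 375 422
beaker pred base/rim [357.58886855 213.50026737] [359.46769169 189.85878362]
190 [44, 44, 44, 44, 48, 43, 44, 43, 69, 211, 130, 133, 140, 144, 145, 145, 145, 145, 133, 217, 72, 40, 44, 46, 48, 44, 45, 45, 48, 48]
196 [211, 169, 220, 239, 244, 235, 159, 192, 200, 132, 140, 149, 196, 178, 183, 182, 194, 198, 135, 125, 42, 43, 41, 44, 45, 44, 43, 44, 48, 45]
202 [254, 254, 254, 254, 254, 255, 255, 255, 255, 138, 142, 144, 146, 145, 140, 137, 134, 129, 129, 182, 185, 163, 164, 155, 158, 152, 149, 159, 174, 157]
208 [255, 254, 254, 254, 254, 254, 254, 255, 232, 139, 146, 147, 148, 145, 142, 137, 135, 133, 130, 255, 254, 254, 254, 254, 254, 254, 254, 254, 254, 254]
side [[364, 0, 276, 139, 19416], [616, 99, 24, 50, 568], [580, 106, 5, 8, 12], [572, 114, 7, 8, 12], [384, 122, 9, 7, 35], [380, 130, 14, 9, 107], [524, 140, 116, 134, 3587], [380, 149, 2, 11, 17], [523, 149, 21, 33, 148], [383, 150, 7, 11, 16], [539, 
[... 186 characters left out ...]
 [506, 213, 7, 8, 24], [389, 215, 2, 11, 12], [494, 223, 32, 19, 173], [597, 228, 5, 6, 18], [542, 230, 98, 87, 4483], [520, 256, 4, 5, 12], [493, 259, 37, 53, 417], [630, 273, 10, 20, 47], [635, 281, 5, 10, 26], [577, 293, 3, 6, 13], [615, 295, 25, 35, 505], [566, 301, 10, 8, 61], [519, 315, 81, 56, 1979], [522, 355, 36, 20, 109], [337, 391, 21, 15, 205], [518, 398, 12, 22, 163], [498, 434, 3, 6, 12]]
top [[218, 231, 252, 249, 17663], [467, 244, 32, 31, 552], [123, 270, 21, 24, 325], [321, 334, 10, 15, 73], [315, 349, 11, 5, 33], [127, 414, 111, 66, 4135], [39, 421, 4, 5, 15], [0, 444, 45, 36, 799], [265, 451, 79, 29, 1302], [273, 459, 9, 9, 69], [337, 458, 6, 6, 19], [349, 469, 9, 11, 65]]
```

```bash
python3 -c "
from h import *
print(workorder.hand_in())"
```

```text
the job is handed in; nothing more can be done
None
```

The job is done and handed in, but no verdict came back: the only weight present (200 g) was checked and returned, all eight balls were poured (beaker weighed 3.64 N against 3.7 N expected), and the full beaker stands in the tray with the empty cup on the bench.

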